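# Latch the transit case and pin the latch

### The arm

A 6-joint arm with a two-finger parallel gripper is mounted at the origin on the work surface. World frame = base frame: x ahead of the robot, y to its left, z up, the work surface at z = 0. Lengths are in m, angles in rad, forces in N, time in s.
With the tool pointing down it reaches from about 0.35 to 0.85 m from the base axis. Payload 8.1 kg.
Tool frame: the origin (TCP) lies between the finger pads; the fingertips stand 17 mm ahead of it and the grasp point (between the pads) lies 2 mm behind it; x points along the fingers, y is the direction in which the jaws open and shut, and the axes are right-handed (so a half turn about x gives the same grasp; the last joint's range is limited). The gripper opens to 85 mm and grips with 20 to 120 N. Pads are 22 mm wide; open, the fingers measure 114 mm over their backs; the gripper's body (76 mm by 85 mm) begins 54 mm behind the grasp point. The pads swing forward as they close: fully open they stand 13 mm farther back than shut.
Start: joints at [-1.323, 0.13, 1.488, -0, 1.523, -0.085], TCP at [0.196, -0.567, 0.248] pointing down, gripper open.
Joint ranges: [-2.96, 2.96], [-0.89, 2.26], [0.02, 2.5], [-1.34, 4.48], [0, 2.73], [-2.66, 2.66]. Speed limits (rad/s): [2.39, 2.39, 2.79, 3.14, 3.14, 3.14].

### API

Orientations are given as a rotation vector (axis times angle).
In Python, from workcell import robot, vision gives the robot as it stands.
- The arm moves only by the shell command python3 -m creep 'ROWS' [FORCE]. ROWS is JSON, a list of rows, each an object with "claw": the opening, from -1 (shut) to 1 (fully open), so that 0 is half open; "linear": the shift along the tool's x, y, z in m, a list of three; "delta_rot": the turn, a rotation vector about the tool's x, y, z in degrees, a list of three. In form: [{"claw": claw, "linear": [dx, dy, dz], "delta_rot": [wx, wy, wz]}, ...]. A call has 1 to 5 rows; each row is the pose to reach, as a shift and turn from the pose measured when the call began, along the tool's axes at that moment; what a row does not reach only later rows make up. A row lasts 1/12 s, in which the tool goes at most 41.7 mm and 7.16 degrees, less where a joint would pass 70% of its speed; a pose out of reach is approached as far as the arm can. A call with a gripper value outside its range is refused whole. The fingers move at their own pace and stop on an object; FORCE is the grip in N (left out, the last holds). Time passes only in rows, so rows that repeat a pose let the fingers close. It gives the time, the measured TCP pose, the force and the opening at its end, in the units of the state.
- robot.observe(): the state, without advancing time (a new reading comes with each control period).
- vision.read_camera(name): name is "side" or "top" or "wrist"; returns the picture (384x512x3 uint8, red, green, blue); there is no depth.
- vision.camera_info(name): a dict with "mtx" (3x3 intrinsics, pixels), "eye" and "attitude" of the camera in the world. Camera axes: x right, y up, looking along -z (the intrinsics and any distortion apply to the point x, -y, -z); pixel columns grow to the right and rows downward; lengths in m; the calibration is good to about 2 mm. The wrist camera is an equidistant fisheye: a pixel r from the principal point sees the ray r / f radians off the axis. A picture is of the moment at which its call begins: read the wrist's pose just before it. camera_info takes no time and is no camera call; for the wrist camera it gives the pose at the moment of the call.
- robot.hand_in(): hands the job in, once; it reports no verdict.
The state is a dict: "t": time; "joint_pos": joint angles; "qd": joint speeds; "joint_torque": joint torques, N m; "tcp_pos": TCP position; "tcp_rot": TCP orientation; "ft_force": force on the tool from outside, world axes, zero at the start; "ft_torque": the same for the moment, N m; "gripper_width": opening from 0.0 (shut) to 1.0 (fully open).
Only numpy, scipy, OpenCV 4.12 (cv2) and the standard library are available. Lean on these libraries where they do the work, as an engineer would, in place of code of your own. Each camera call takes 0.05 s, during which the arm holds its last target.

### The job

Fasten the blue transit case: swing its wire loop over the keeper on the lid, press the lever fully down so that the lid is drawn tight, then push the long ball-lock pin with the round knob, which stands in the rack, fully home through the lever into the block beneath and let go. Leave the short T-handled pin in the rack, and do not push aside or knock over the other things on the bench.

Things in the scene. Friction and masses are not known exactly. Their poses are not given: they have to be found in the camera images.
- case: Blue plastic transit case, fixed to the bench, origin under the centre of its main box: 200 mm deep (x), 260 wide (y), 136 high with the lid shut. A nose shelf 160 wide, top 55 mm high, runs 120 mm out from its front (-x) towards the robot and carries a steel toggle latch and a steel block. x points from the nose to the box, y to the left, z up.
- latch_pivot (a point): Middle of the lever's hinge axis, fixed on the case, 101 mm above the bench, 43 mm in front of the box's front face, axes as the case's; the hinge runs along y. Two cheeks 6 mm thick at y = +-21 mm, up to 6 mm above this point, carry the hinge.
- lever (a joint): 0 = fully down: level, free end along the case's -x. Grows as it rises and swings towards the box: 1.57 upright, 1.83 open against its stop. Flat steel bar 30 mm wide, 8 thick, mid-plane through the hinge axis. Friction holds it where left (1.5 N at its end). Closing it with the loop hooked takes about 6 N at its end; it passes dead centre just before fully down and then stays.
- lever_tip (a point): Middle of the lever's free end, 105 mm from the hinge axis, on the face that is uppermost when the lever is down.
- lever_hole (a point): Centre of the 15 mm hole through the lever, on the face that is uppermost when it is down, 50 mm from the hinge axis; z is the hole's axis, up when the lever is down. Only with the lever fully down is it in line with the 14 mm hole, 40 mm deep, in the steel block on the nose, whose top is then 10 mm below this point.
- bail (a joint): Wire loop's angle relative to the lever: 0 when hooked with the lever down; grows as the loop folds towards the lever (2.1 = close to it). Friction holds it where left (under 1 N at the crossbar). The loop always stays on the box side of the lever.
- bail_hinge (a point): Middle of the loop's hinge pin, carried by the lever 24 mm from the lever's hinge axis. With the lever down it is 14.4 mm along the case's -x and 19.2 mm below that axis; it turns with the lever. The pin runs along the case's y.
- bail_bar (a point): Middle of the loop's crossbar, a round steel bar 10 mm thick, 100 mm long along the case's y, 99.3 mm from the loop's hinge pin. Two 8 mm arms at y = +-34 mm join it to that pin; the bar stands out 16 mm beyond each arm, so the loop can be pushed there, clear of lever and keeper.
- keeper (a point): Where the crossbar's middle lies when hooked; fixed on the lid, axes as the case's. Keeper: steel angle 34 mm wide; foot's top 5 mm below this point, running 41 mm back (+x); upright lip's rear face 5 mm in front (-x), 8 mm thick, top edge 10 mm above. Lid's top 18 mm below. With the lever fully open the loop swings down some 15 mm behind the lip; below about 1.4 rad it may not reach.
- lid: Blue lid 204 x 266 x 10 mm, hinged at the box's back, 200 mm behind its front edge. Origin: middle of its front edge's underside, 126 mm above the bench when shut tight. A springy seal holds the front about 16 mm up until the latch pulls it down (about 12 N there), which brings the keeper point to 53 mm above and 53 mm behind (+x) the lever's hinge axis.
- lock_pin: Long steel ball-lock pin. Origin: centre of its collar's underside, z up. Below: 12 mm shaft, 46 long, bevelled end, detent groove. Above: collar 30 mm across, 4 thick, then a round knob 26 mm across from 4 to 40 mm. It stands in a rack hole, collar on the rack's top; a detent holds it (about 10 N straight up frees it). A like detent in the case's block takes about 10 N down at the end.
- short_pin: The other pin in the rack, not to be used: T-handle (56 mm crossbar, top 37 mm above the origin) and a shaft only 26 mm long. Origin: centre of the underside of its 30 mm collar, z up.
- pin_rack: Aluminium block 70 (x) x 130 (y) mm, 60 mm high, on a base plate 100 x 160 x 6 mm, fixed to the bench left or right of the case. Origin: centre of its underside. Two 14 mm pin holes at y = +-35 mm, 52 mm deep; which pin is in which hole varies.
- parts_bin: Open blue bin 110 x 130 mm, 65 high, with steel discs in it; fixed to the bench on the other side. Origin: centre of its underside.
- spray_bottle: White bottle, 54 mm across, 170 high, in one of the two corners between nose and box. Origin: centre of its underside.
- tin: Metal tin, 62 mm across, 85 high, in the other corner beside the nose. Origin: centre of its underside.
- carton: Cardboard carton 90 x 75 x 60 mm. Origin: centre of its underside.
- jar: Clear jar, 72 mm across, 100 high. Origin: centre of its underside.
- wrench: Steel wrench 160 mm long lying in front of the case. Origin: its middle, on its underside.
- tape_core: Cardboard tube, 90 mm across, 50 high, standing on end. Origin: centre of its underside.
Not all that is in view belongs to the job. What is shaped like the lock_pin but purple or turquoise is not meant.

How it is judged:
By the outcome, as a careful person would: the job done as asked, in the order asked, and still so for the second after the job is handed in, with the robot touching nothing.
It also fails if it takes over 72 s, if anything falls off the work surface, if the arm or the gripper's body presses on something with over 40 N, if the wrist force passes 120 N, or if a joint passes its speed limit or range.

## Working session

There is one attempt and no reset: what is moved stays moved. The work goes in short steps, Python scripts to look and compute and a shell command to move; the robot and the scene stay as the last step left them, time stands still between calls to the robot, and variables do not carry over. Pictures are saved under pics/ and viewed, and the job is handed in when it is done.

```bash
mkdir -p pics; ls
cat > h.py <<'E'
from workcell import robot, vision
import numpy as np, cv2
from scipy.spatial.transform import Rotation as R
def snap(name,fn):
    im=np.asarray(vision.read_camera(name)); cv2.imwrite('pics/'+fn,im[:,:,::-1]); return im
def rot(a):
    a=np.asarray(a,float); return a if a.shape==(3,3) else (R.from_rotvec(a).as_matrix() if a.size==3 else R.from_quat(a).as_matrix())
def ray(ci,u,v):
    K=np.array(ci['mtx']); x=(u-K[0,2])/K[0,0]; y=(v-K[1,2])/K[1,1]
    if ci.get('fish'):
        r=np.hypot(x,y); s=np.sin(r)/max(r,1e-9); d=np.array([x*s,-y*s,-np.cos(r)])
    else:
        d=np.array([x,-y,-1.0])
    return np.array(ci['eye']), rot(ci['attitude'])@d
def onplane(ci,u,v,z):
    e,d=ray(ci,u,v); return e+d*(z-e[2])/d[2]
def tri(r1,r2):
    (a,d),(b,f)=r1,r2; d=d/np.linalg.norm(d); f=f/np.linalg.norm(f)
    s=np.linalg.lstsq(np.c_[d,-f],b-a,rcond=None)[0]
    p,q=a+s[0]*d,b+s[1]*f; return (p+q)/2,np.linalg.norm(p-q)
def proj(ci,p):
    K=np.array(ci['mtx']); c=rot(ci['attitude']).T@(np.array(p)-np.array(ci['eye'])); c=np.array([c[0],-c[1],-c[2]])
    if ci.get('fish'):
        r=np.hypot(c[0],c[1]); t=np.arctan2(r,c[2]); xy=c[:2]/max(r,1e-9)*t
    else: xy=c[:2]/c[2]
    return K[0,0]*xy[0]+K[0,2],K[1,1]*xy[1]+K[1,2]
def info(n):
    c=dict(vision.camera_info(n)); c['fish']=(n=='wrist'); return c
E
python3 - <<'E'
from h import *
print(robot.observe())
for n in ['side','top','wrist']:
    print(n,vision.camera_info(n)); snap(n,n+'0.png')
E
```

```text
pics
{'t': 0.0, 'joint_pos': array([-1.32340007e+00,  1.31133535e-01,  1.48928142e+00, -3.97302572e-06,
        1.52299008e+00, -8.53984336e-02]), 'qd': array([-7.63024686e-05,  9.06035436e-04,  1.15375364e-03, -1.67587904e-03,
        1.09126102e-03, -1.81411334e-04]), 'joint_torque': array([-9.72233756e-04, -5.69396746e+01, -5.00553417e+01, -4.74310127e-04,
        1.50825520e-02,  6.54132168e-05]), 'tcp_pos': array([ 0.19590585, -0.56657287,  0.24725972]), 'tcp_rot': array([ 2.04167868,  0.34479663, -2.04199048]), 'ft_force': array([-0.92578685, -0.2593919 ,  0.1451519 ]), 'ft_torque': array([ 0.00387146,  0.02836583, -0.03448955]), 'gripper_width': 0.9994446486475326}
side {'mtx': array([[402.43029087,   0.        , 248.13631464],
       [  0.        , 402.43029087, 187.97379619],
       [  0.        ,   0.        ,   1.        ]]), 'eye': array([0.42290145, 0.80431756, 0.8532572 ]), 'attitude': array([ 0.12980759, -1.15210001, -2.74559139])}
top {'mtx': array([[358.90782015,   0.        , 250.54951918],
       [  0.        , 358.90782015, 194.25706752],
       [  0.        ,   0.        ,   1.        ]]), 'eye': array([0.37151752, 0.0445809 , 1.24836008]), 'attitude': array([ 0.1470989 , -0.11564977, -1.54375935])}
wrist {'mtx': array([[297.31863964,   0.        , 260.25426811],
       [  0.        , 297.31863964, 190.89116126],
       [  0.        ,   0.        ,   1.        ]]), 'eye': array([ 0.27217021, -0.54031747,  0.37401874]), 'attitude': array([-0.27751446,  0.20118736, -1.22676751])}
```

View pics/side0.png

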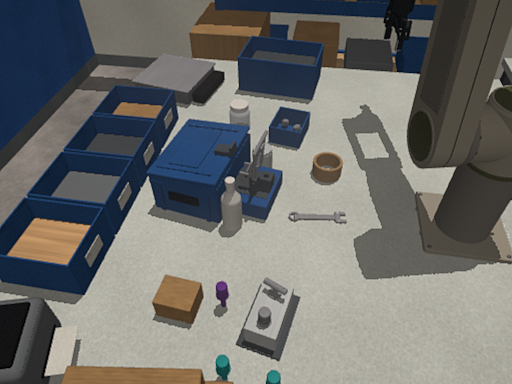

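View pics/top0.png

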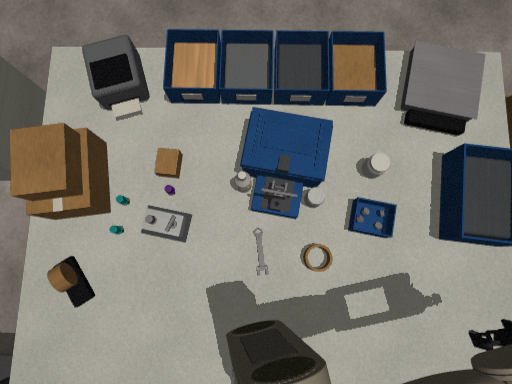

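View pics/wrist0.png

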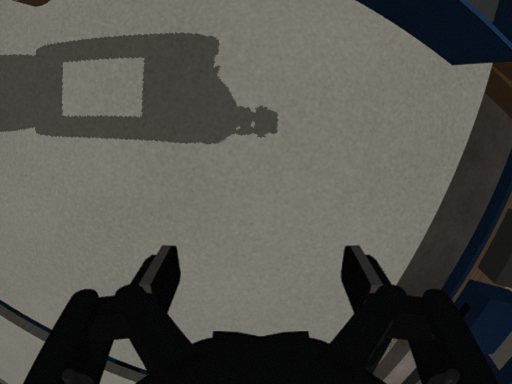

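The side view shows the case near (200,170), its latch near (255,170), and the rack near (268,318). In the top view the case is at (287,145), the latch at (280,190) and the rack at (166,223). I'll enlarge these crops.

Run:
```python
import cv2
t=cv2.imread('pics/top0.png'); s=cv2.imread('pics/side0.png')
cv2.imwrite('pics/t_case.png',cv2.resize(t[95:225,225:345],None,fx=4.5,fy=4.5,interpolation=cv2.INTER_CUBIC))
cv2.imwrite('pics/s_case.png',cv2.resize(s[110:240,145:295],None,fx=4.5,fy=4.5,interpolation=cv2.INTER_CUBIC))
a=cv2.resize(t[140:250,100:210],(440,440),interpolation=cv2.INTER_CUBIC); b=cv2.resize(s[265:375,200:310],(440,440)[:2],interpolation=cv2.INTER_CUBIC)
cv2.imwrite('pics/rack.png',cv2.resize(cv2.hconcat([a,b]),(800,400)))
```

```text
(no output)
```

View pics/t_case.png

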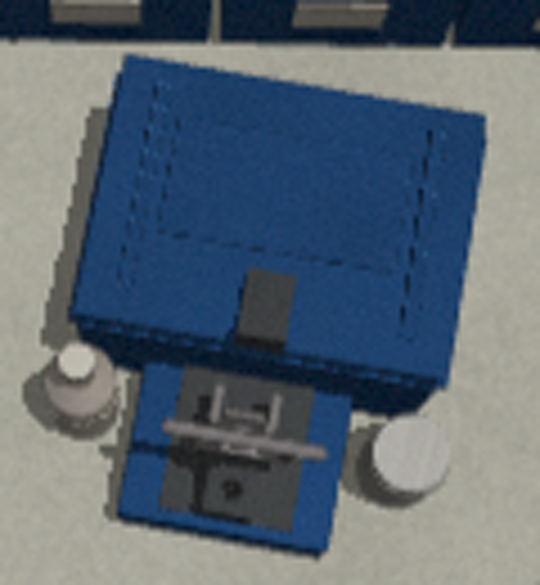

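View pics/s_case.png

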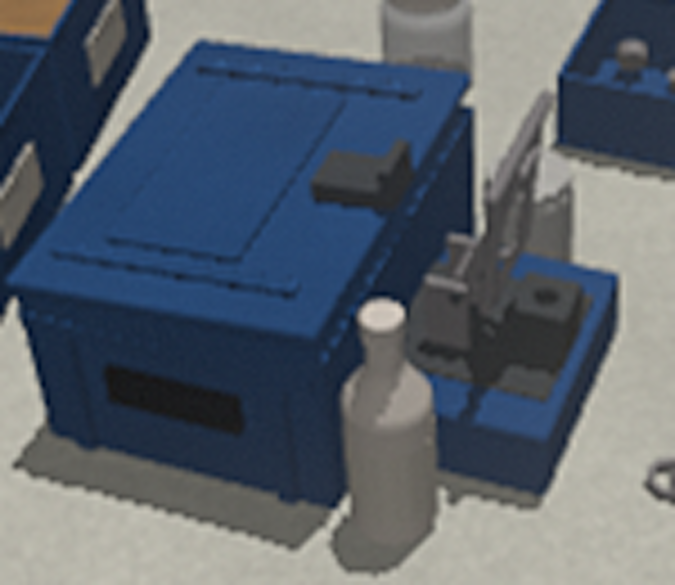

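View pics/rack.png

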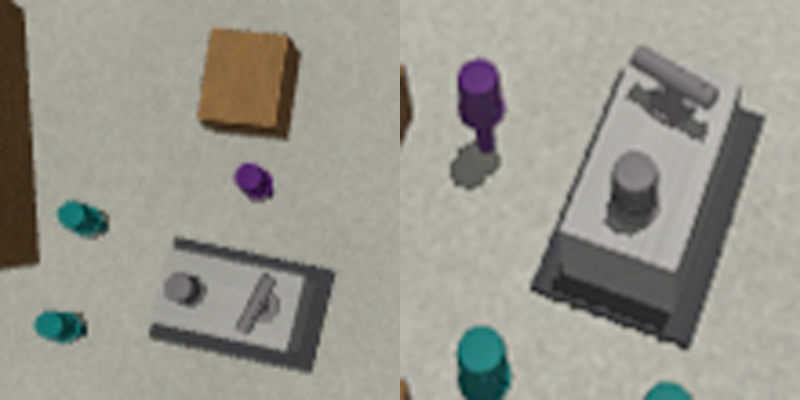

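Run:
```python
from h import *
np.set_printoptions(precision=4,suppress=True)
T=info('top');S=info('side')
tc=lambda x,y:(225+(x+.5)/4.5-.5,95+(y+.5)/4.5-.5)
sc=lambda x,y:(145+(x+.5)/4.5-.5,110+(y+.5)/4.5-.5)
def p(n,z,x,y): print(n,onplane(T,*tc(x,y),z))
p('noseFL',.055,118,517);p('noseFR',.055,322,555)
p('lidBL',.137,127,56);p('lidBR',.137,486,117);p('lidFL',.152,72,315);p('lidFR',.152,447,384)
p('hole',.095,232,490)
p('keeper ctr rear',.147,272,270);
for n,a,b in [('noseFR/side far', (322,555),(617,278)),('noseFL',(118,517),(543,440)),('hole',(232,490),(548,296)),
  ('barL',(165,425),(495,200)),('barR',(325,455),(550,95)),('lidFL',(72,315),(318,338)),('lidFR',(447,384),(472,75))]:
    print(n,*tri(ray(T,*tc(*a)),ray(S,*sc(*b))))
rt=lambda x,y:(100+x/3.636,140+y/3.636); rs=lambda x,y:(200+(x-400)/3.636,265+y/3.636)
print('knob',tri(ray(T,*rt(182,288)),ray(S,*rs(635,168))), onplane(T,*rt(182,288),.106),onplane(S,*rs(635,168),.106))
for n,a,z in [('rk',(333,270),.006),('rk',(312,370),.006),('rk',(175,238),.006),('rk',(150,335),.006)]: print(n,onplane(T,*rt(*a),z))
```

```text
noseFL [0.5217 0.0689 0.055 ]
noseFR [ 0.4968 -0.0827  0.055 ]
lidBL [0.8494 0.0689 0.137 ]
lidBR [ 0.8073 -0.1907  0.137 ]
lidFL [0.6509 0.1025 0.152 ]
lidFR [ 0.607  -0.1581  0.152 ]
hole [ 0.5381 -0.0136  0.095 ]
keeper ctr rear [ 0.6875 -0.0371  0.147 ]
noseFR/side far [ 0.4984 -0.0829  0.0527] 0.002736853389059274
noseFL [0.5239 0.0689 0.0529] 0.0037577878939863787
hole [ 0.5369 -0.0136  0.0945] 0.0023991582507576895
barL [0.5616 0.0365 0.209 ] 0.003949071537693623
barR [ 0.5454 -0.0682  0.2065] 0.0019675315888275195
lidFL [0.6502 0.1025 0.1509] 0.0018780924383925146
lidFR [ 0.6083 -0.1585  0.1495] 0.0014380144892550308
knob (array([0.4778, 0.3939, 0.0941]), np.float64(3.0180110810465034e-05)) [0.4767 0.3903 0.106 ] [0.4769 0.4003 0.106 ]
rk [0.5065 0.2762 0.006 ]
rk [0.411  0.2912 0.006 ]
rk [0.5341 0.4308 0.006 ]
rk [0.4404 0.448  0.006 ]
```

The top view gives a consistent case: yaw about −9.4° and the block hole near (0.537,-0.013). The bar's middle is at (0.5535,-0.016,0.208), so the lever sits at about 1.2 rad with the loop folded against it.

Candidates for the pin in the top view:
- Grey round knob in the rack at (150,219).
- Grey T-handle at (172,222).
- Purple at (169,189).
- Turquoise at (122,199) and (116,229).

The grey round knob in the rack fits the description and the enlarged crop confirms it. Next I'll work out the tool axes.

```bash
cat >> h.py <<'E'
YAW=np.deg2rad(-9.4); EX=np.array([np.cos(YAW),np.sin(YAW),0]); EY=np.array([-np.sin(YAW),np.cos(YAW),0]); EZ=np.array([0,0,1.])
HOLE=np.array([.5373,-.0127,.105]); HINGE=HOLE+.05*EX; HINGE[2]=.101
C=np.c_[EX,EY,EZ]
def st():
    o=robot.observe(); Rt=rot(o['tcp_rot']); return o,np.array(o['tcp_pos']),Rt
def rel(p): return C.T@(np.array(p)-HINGE)     # case coords about hinge
def goto(p,Rg=None):   # shift in tool axes to reach world p ; turn
    o,t,Rt=st(); print('t',o['t'],'tcp',t,'rel',rel(t),'F',o['ft_force'],'w',o['gripper_width'])
    print(' linear',(Rt.T@(np.array(p)-t)).round(4))
    if Rg is not None: print(' rot',np.rad2deg(R.from_matrix(Rt.T@Rg).as_rotvec()).round(2))
def W(x,y,z): return HINGE+C@np.array([x,y,z])   # case-rel to world
# goal orient: tool x down, tool y (jaws) along +-EX
RG1=np.c_[-EZ,EX,np.cross(-EZ,EX)]; RG2=np.c_[-EZ,-EX,np.cross(-EZ,-EX)]
RG3=np.c_[-EZ,EY,np.cross(-EZ,EY)]
np.set_printoptions(precision=4,suppress=True)
E
python3 - <<'E'
from h import *
o,t,Rt=st(); print(Rt)
ci=info('wrist'); print('cam in tool',Rt.T@(ci['eye']-t)); print(Rt.T@rot(ci['attitude']))
for g in (RG1,RG2,RG3): goto(W(-75,0,0)*0+W(-.09,0,.16),g)
T=info('top');print('bottle top',onplane(T,225+75/4.5,95+360/4.5,.17),'tin',onplane(T,225+410/4.5,95+455/4.5,.085))
E
```

```text
[[-0.0004  0.3267 -0.9451]
 [ 0.0014 -0.9451 -0.3267]
 [-1.     -0.0015 -0.0001]]
cam in tool [-0.1267 -0.0002 -0.0807]
[[ 0.0009  0.3161 -0.9487]
 [ 1.      0.0001  0.001 ]
 [ 0.0004 -0.9487 -0.3161]]
t 0.15 tcp [ 0.1959 -0.5667  0.2475] rel [-0.2963 -0.6023  0.1465] F [-0.1225 -0.4373 -0.2872] w 1.0031303136335097
 linear [-0.0129 -0.4312 -0.4684]
 rot [-61.53  -0.05   0.07]
t 0.15 tcp [ 0.1959 -0.5667  0.2475] rel [-0.2963 -0.6023  0.1465] F [-0.1225 -0.4373 -0.2872] w 1.0031303136335097
 linear [-0.0129 -0.4312 -0.4684]
 rot [118.47   0.08   0.06]
t 0.15 tcp [ 0.1959 -0.5667  0.2475] rel [-0.2963 -0.6023  0.1465] F [-0.1225 -0.4373 -0.2872] w 1.0031303136335097
 linear [-0.0129 -0.4312 -0.4684]
 rot [-151.53   -0.11    0.02]
bottle top [0.6135 0.0974 0.17  ] tin [ 0.5668 -0.1444  0.085 ]
```

```bash
python3 -m creep '[{"claw":-1,"linear":[0,-0.025,-0.027],"delta_rot":[-6,0,0]},{"claw":-1,"linear":[0,-0.05,-0.055],"delta_rot":[-12,0,0]},{"claw":-1,"linear":[0,-0.077,-0.083],"delta_rot":[-18,0,0]},{"claw":-1,"linear":[0,-0.103,-0.112],"delta_rot":[-24,0,0]},{"claw":-1,"linear":[0,-0.13,-0.14],"delta_rot":[-30,0,0]}]' 40
python3 - <<'E'
from h import *
goto(W(-.11,0,.15),RG1)
E
```

```text
t: 0.57
tcp_pos: [0.2862, -0.3963, 0.2472]
tcp_rot: [1.711, 0.787, -1.71]
ft_force: [0.3, -0.1, 0.9]
gripper_width: 0.299
t 0.5667 tcp [ 0.2862 -0.3963  0.2472] rel [-0.2351 -0.4195  0.1462] F [ 0.3075 -0.0991  0.8548] w 0.29857836492926537
 linear [-0.0031 -0.1108 -0.4235]
 rot [-31.27  -0.09   0.08]
```

```bash
python3 -m creep '[{"claw":-1,"linear":[0,-0.01,-0.039],"delta_rot":[-6,0,0]},{"claw":-1,"linear":[0,-0.02,-0.078],"delta_rot":[-12,0,0]},{"claw":-1,"linear":[0,-0.03,-0.117],"delta_rot":[-18,0,0]},{"claw":-1,"linear":[0,-0.04,-0.156],"delta_rot":[-24,0,0]},{"claw":-1,"linear":[0,-0.05,-0.195],"delta_rot":[-31.2,0,0]}]'
python3 - <<'E'
from h import *
goto(W(-.11,0,.15),RG1)
E
```

```text
t: 0.98
tcp_pos: [0.3756, -0.214, 0.2474]
tcp_rot: [1.328, 1.13, -1.327]
ft_force: [0.4, -0.8, 0.9]
gripper_width: -0.003
t 0.9833 tcp [ 0.3756 -0.214   0.2474] rel [-0.1767 -0.225   0.1464] F [ 0.4182 -0.8361  0.8809] w -0.0026517034120861335
 linear [-0.0032  0.0673 -0.2249]
 rot [ 0.15 -0.1   0.03]
```

```bash
python3 -m creep '[{"claw":-1,"linear":[0,0.01,-0.039],"delta_rot":[0,0,0]},{"claw":-1,"linear":[0,0.02,-0.078],"delta_rot":[0,0,0]},{"claw":-1,"linear":[0,0.03,-0.117],"delta_rot":[0,0,0]},{"claw":-1,"linear":[0,0.04,-0.156],"delta_rot":[0,0,0]},{"claw":-1,"linear":[0,0.05,-0.195],"delta_rot":[0,0,0]}]'
python3 - <<'E'
from h import *
goto(W(-.11,0,.10),RG1)
for n in ('wrist','side'): snap(n,n+'1.png')
ci=info('wrist')
E
```

```text
t: 1.4
tcp_pos: [0.4565, -0.0275, 0.2477]
tcp_rot: [1.328, 1.13, -1.326]
ft_force: [1.2, -0.5, 0.3]
gripper_width: -0.004
t 1.4 tcp [ 0.4565 -0.0275  0.2477] rel [-0.1273 -0.0278  0.1467] F [ 1.2331 -0.5059  0.2993] w -0.004408366214230286
 linear [ 0.0468  0.0174 -0.0276]
 rot [ 0.16 -0.1   0.01]
```

View pics/wrist1.png

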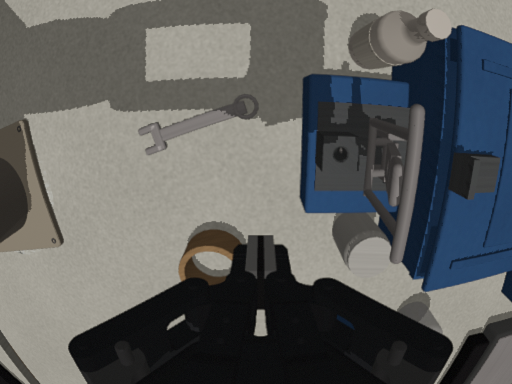

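View pics/side1.png

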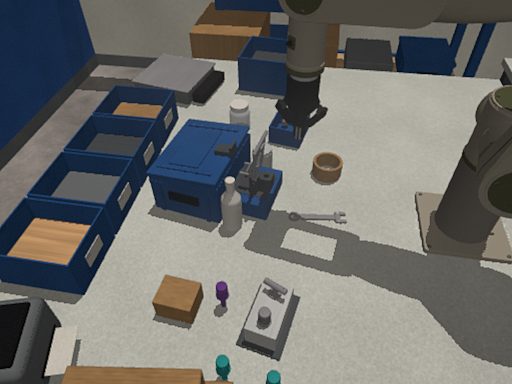

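Run:
```python
from h import *
w=cv2.imread('pics/wrist1.png'); s=cv2.imread('pics/side1.png')
a=cv2.resize(w[60:290,290:512],(560,580),interpolation=cv2.INTER_CUBIC);cv2.imwrite('pics/w1z.png',a)
cv2.imwrite('pics/s1z.png',cv2.resize(s[120:220,220:300],None,fx=6,fy=6,interpolation=cv2.INTER_CUBIC))
ci=info('wrist');print('hole',onplane(ci,340,153,.095))
S=info('side');T=info('top')
for a in ((417,108),(398,262)): print(onplane(ci,*a,.208))
for L in (1.1,1.2,1.3,1.4):
    for y in (-.015,.015):
        p=W(-.105*np.cos(L)-.004*np.sin(L)*1,y,.105*np.sin(L)-.004*np.cos(L)*-1); print(L,y,proj(ci,p),proj(S,p),proj(T,p))
```

```text
hole [ 0.5379 -0.0086  0.095 ]
[0.563  0.0392 0.208 ]
[ 0.5491 -0.0661  0.208 ]
1.1 -0.015 (np.float64(373.16011887775676), np.float64(209.6780590202934)) (np.float64(268.4943682875132), np.float64(143.39057202689366)) (np.float64(282.5870108741408), np.float64(200.21238800286693))
1.1 0.015 (np.float64(378.6272410145849), np.float64(166.59222143279536)) (np.float64(264.93741702055945), np.float64(150.23328120995447)) (np.float64(272.60357264844305), np.float64(198.3634312627368))
1.2 -0.015 (np.float64(387.67346119227904), np.float64(211.7029992948119)) (np.float64(265.1041896272008), np.float64(141.5004571044965)) (np.float64(283.2317210138784), np.float64(196.9142193193104))
1.2 0.015 (np.float64(393.8177434878979), np.float64(168.4844478182315)) (np.float64(261.4805440876198), np.float64(148.30894427078675)) (np.float64(273.2252857824938), np.float64(195.0657225459445))
1.3 -0.015 (np.float64(402.0243233762526), np.float64(213.14703577806506)) (np.float64(261.5588395164458), np.float64(139.87962142355235)) (np.float64(283.87899227553544), np.float64(193.52119141735145))
1.3 0.015 (np.float64(408.7662004749619), np.float64(170.06836312690552)) (np.float64(257.86830334660294), np.float64(146.6538413295901)) (np.float64(273.85934300746925), np.float64(191.67510986065028))
1.4 -0.015 (np.float64(415.80890447663114), np.float64(213.9728892433626)) (np.float64(257.9019030848013), np.float64(138.5475567660713)) (np.float64(284.52043170122107), np.float64(190.07700034816688))
1.4 0.015 (np.float64(423.03419508706446), np.float64(171.29445382540618)) (np.float64(254.14525909307167), np.float64(145.28794866092986)) (np.float64(274.49756152885266), np.float64(188.23525157088))
```

View pics/w1z.png

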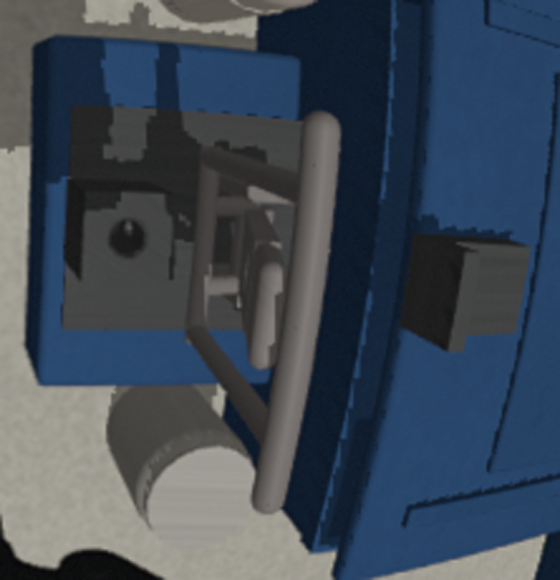

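View pics/s1z.png

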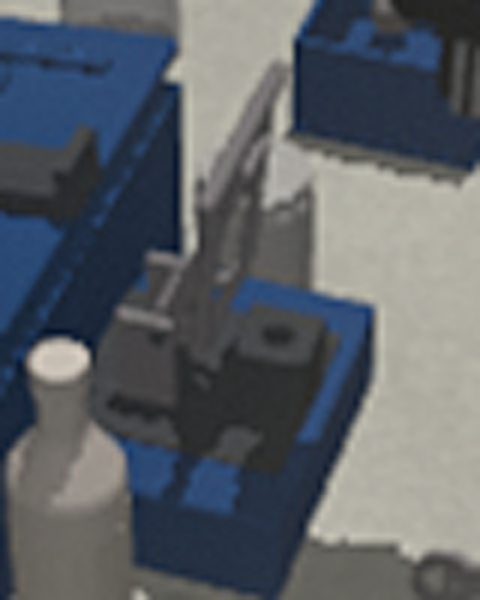

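The lever tip shows at wrist pixel (395,185), which agrees with L ≈ 1.2. The hole at (340,153) projects to y ≈ −0.009, against −0.013 from the top camera, so I'll refine it later. Now I'll push the lever fully open.

```bash
python3 -m creep '[{"claw":-1,"linear":[0.01,0.012,-0.01],"delta_rot":[0,0,0]},{"claw":-1,"linear":[0.025,0.025,-0.02],"delta_rot":[0,0,0]},{"claw":-1,"linear":[0.045,0.04,-0.026],"delta_rot":[0,0,0]},{"claw":-1,"linear":[0.045,0.05,-0.026],"delta_rot":[0,0,0]},{"claw":-1,"linear":[0.045,0.06,-0.026],"delta_rot":[0,0,0]}]'
python3 -m creep '[{"claw":-1,"linear":[0,0.01,0],"delta_rot":[0,0,0]},{"claw":-1,"linear":[0,0.02,0],"delta_rot":[0,0,0]},{"claw":-1,"linear":[0,0.03,0],"delta_rot":[0,0,0]},{"claw":-1,"linear":[0,0.037,0],"delta_rot":[0,0,0]},{"claw":-1,"linear":[0,0.044,0],"delta_rot":[0,0,0]}]'
python3 - <<'E'
from h import *
goto(W(.0035,0,.102),RG1)
E
```

```text
t: 1.92
tcp_pos: [0.5199, -0.0075, 0.2004]
tcp_rot: [1.323, 1.138, -1.323]
ft_force: [0.6, 0.3, 0.3]
gripper_width: -0.001
t: 2.33
tcp_pos: [0.5635, -0.0148, 0.1999]
tcp_rot: [1.323, 1.139, -1.324]
ft_force: [-0.7, 0.7, 1.0]
gripper_width: -0.0
t 2.3333 tcp [ 0.5635 -0.0148  0.1999] rel [-0.0238  0.0022  0.0989] F [-0.7106  0.72    1.0312] w -8.535056745388103e-05
 linear [-0.0032  0.0273  0.0025]
 rot [ 0.54 -0.19  0.3 ]
```

```bash
python3 -m creep '[{"claw":-1,"linear":[0,0.006,0],"delta_rot":[0,0,0]},{"claw":-1,"linear":[0,0.011,0],"delta_rot":[0,0,0]},{"claw":-1,"linear":[0,0.016,0],"delta_rot":[0,0,0]},{"claw":-1,"linear":[0,0.02,0],"delta_rot":[0,0,0]},{"claw":-1,"linear":[0,0.022,0],"delta_rot":[0,0,0]}]'
python3 - <<'E'
from h import *
goto(W(.0035,0,.102),RG1)
for n in ('wrist','side'): snap(n,n+'2.png')
s=cv2.imread('pics/side2.png');cv2.imwrite('pics/s2z.png',cv2.resize(s[90:220,190:310],None,fx=4.5,fy=4.5,interpolation=cv2.INTER_CUBIC))
E
```

```text
t: 2.75
tcp_pos: [0.5855, -0.0182, 0.1995]
tcp_rot: [1.323, 1.139, -1.325]
ft_force: [-1.4, -0.2, 0.1]
gripper_width: 0.002
t 2.75 tcp [ 0.5855 -0.0182  0.1995] rel [-0.0016  0.0024  0.0985] F [-1.4494 -0.1857  0.0995] w 0.001767457088353111
 linear [-0.0035  0.005   0.0024]
 rot [ 0.53 -0.19  0.33]
```

View pics/wrist2.png

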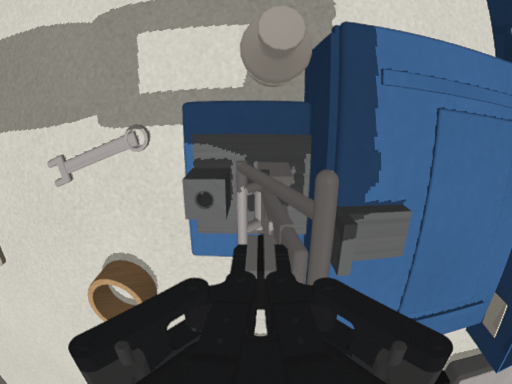

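View pics/s2z.png

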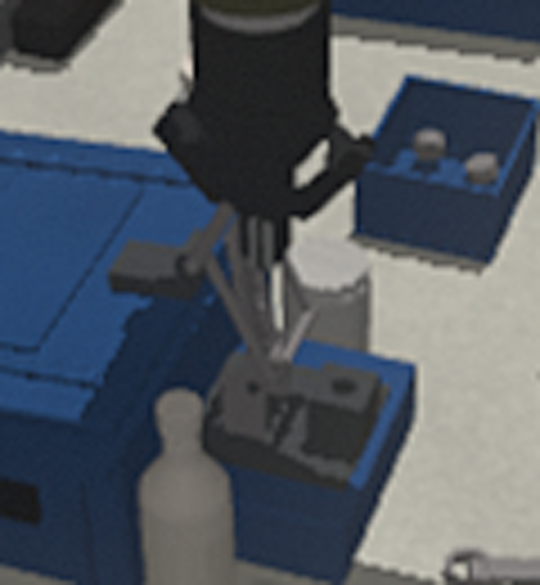

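The lever and loop are following the finger; in the wrist view the bar is at (325,220). I'll keep pushing until it reaches the stop.

```bash
python3 -m creep '[{"claw":-1,"linear":[0,0.003,0],"delta_rot":[0,0,0]},{"claw":-1,"linear":[0,0.006,0],"delta_rot":[0,0,0]},{"claw":-1,"linear":[0,0.008,0],"delta_rot":[0,0,0]},{"claw":-1,"linear":[0,0.008,0],"delta_rot":[0,0,0]}]'
python3 -m creep '[{"claw":-1,"linear":[0,0.002,0],"delta_rot":[0,0,0]},{"claw":-1,"linear":[0,0.004,0],"delta_rot":[0,0,0]},{"claw":-1,"linear":[0,0.004,0],"delta_rot":[0,0,0]}]'
```

```text
t: 3.18
tcp_pos: [0.5938, -0.0194, 0.1997]
tcp_rot: [1.323, 1.138, -1.324]
ft_force: [0.5, 0.5, 0.7]
gripper_width: 0.002
t: 3.43
tcp_pos: [0.5956, -0.0196, 0.1995]
tcp_rot: [1.32, 1.143, -1.328]
ft_force: [-14.8, 1.5, 7.6]
gripper_width: 0.0
```

The stop is reached at 15 N. I'll back off and look.

```bash
python3 -m creep '[{"claw":-1,"linear":[0,-0.015,0],"delta_rot":[0,0,0]},{"claw":-1,"linear":[0,-0.028,0],"delta_rot":[0,0,0]},{"claw":-1,"linear":[0,-0.028,0.025],"delta_rot":[0,0,0]},{"claw":-1,"linear":[0,-0.028,0.049],"delta_rot":[0,0,0]},{"claw":-1,"linear":[0,-0.028,0.049],"delta_rot":[0,0,0]}]'
python3 - <<'E'
from h import *
goto(W(.0035,-.047,.102),RG1)
for n in ('wrist','side','top'): snap(n,n+'3.png')
s=cv2.imread('pics/side3.png');cv2.imwrite('pics/s3z.png',cv2.resize(s[90:220,190:310],None,fx=4.5,fy=4.5,interpolation=cv2.INTER_CUBIC))
s=cv2.imread('pics/wrist3.png');cv2.imwrite('pics/w3z.png',cv2.resize(s[100:350,150:450],None,fx=2.3,fy=2.3,interpolation=cv2.INTER_CUBIC))
E
```

```text
t: 3.85
tcp_pos: [0.5601, -0.0669, 0.2]
tcp_rot: [1.321, 1.14, -1.33]
ft_force: [-0.1, 0.4, 0.3]
gripper_width: -0.003
t 3.85 tcp [ 0.5601 -0.0669  0.2   ] rel [-0.0187 -0.0498  0.099 ] F [-0.053   0.3552  0.2593] w -0.0028069016927877687
 linear [-0.0032  0.0221 -0.0026]
 rot [ 0.45 -0.09  0.56]
```

View pics/w3z.png

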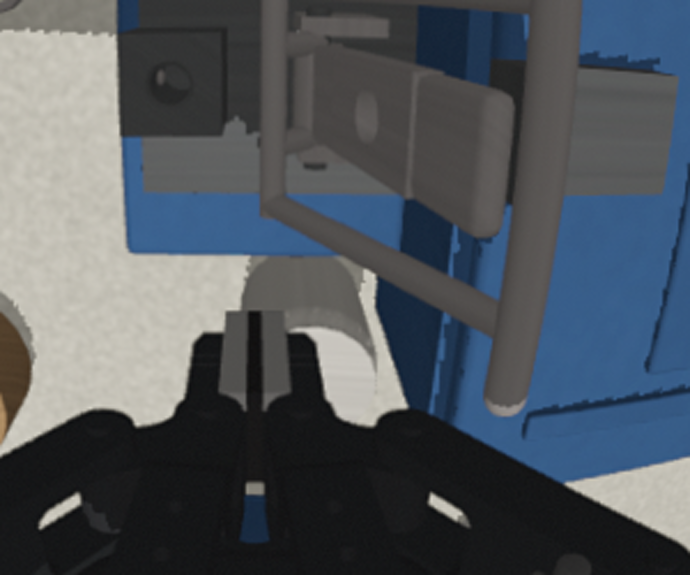

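View pics/s3z.png

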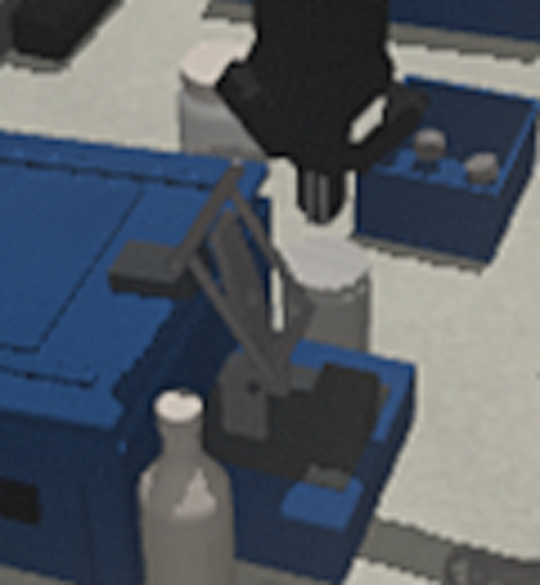

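The lever is fully open and the loop stands free, with the right end of the bar at about wrist (370,276). I'll solve for the loop angle.

Run:
```python
from h import *
ci=info('wrist');S=info('side')
ub=lambda x,y:(150+x/2.3,100+y/2.3)
print(ub(505,405), 'L end side px', 190+182/4.5,90+262/4.5,' R end',190+237/4.5,90+165/4.5)
for th in (70,60,55,50,45,40):
    a=np.deg2rad(th);b=(-.0149+.0993*np.cos(a),.0188+.0993*np.sin(a))
    print(th,b,proj(ci,W(b[0],-.05,b[1])),proj(S,W(b[0],.05,b[1])),proj(S,W(b[0],-.05,b[1])))
```

```text
(369.5652173913044, 276.0869565217391) L end side px 230.44444444444446 148.22222222222223  R end 242.66666666666666 126.66666666666666
70 (np.float64(0.01906260023223891), np.float64(0.11211147724404069)) (np.float64(340.0722899811871), np.float64(284.67831799553414)) (np.float64(234.36239340658233), np.float64(147.77307198203704)) (np.float64(247.77523459729275), np.float64(125.7352515809678))
60 (np.float64(0.03475000000000002), np.float64(0.10479632259579474)) (np.float64(366.19657883854796), np.float64(274.8632117811273)) (np.float64(228.76814354382557), np.float64(148.78839866988196)) (np.float64(242.41047198345382), np.float64(126.8717294072823))
55 (np.float64(0.04205614012965889), np.float64(0.10014179799789688)) (np.float64(376.3644968224796), np.float64(269.28777799269704)) (np.float64(226.22342249739108), np.float64(149.63457839631567)) (np.float64(239.9567634488361), np.float64(127.76832320449557))
50 (np.float64(0.048928809641873364), np.float64(0.09486821320171451)) (np.float64(384.6371330359933), np.float64(263.49028327749556)) (np.float64(223.87326305629875), np.float64(150.69307398894293)) (np.float64(237.6810035027791), np.float64(128.87031268227764))
45 (np.float64(0.055315703371824176), np.float64(0.08901570337182416)) (np.float64(391.11219512801665), np.float64(257.6042891079949)) (np.float64(221.73441696529414), np.float64(151.95167557480457)) (np.float64(235.5996323554661), np.float64(130.16547463638284))
40 (np.float64(0.06116821320171452), np.float64(0.08262880964187334)) (np.float64(395.91847771289116), np.float64(251.73552527393258)) (np.float64(219.82117210586748), np.float64(153.39669819484016)) (np.float64(233.72684159783466), np.float64(131.64017388090352))
```

```bash
python3 -m creep '[{"claw":-1,"linear":[-0.012,0.024,0],"delta_rot":[0,0,0]},{"claw":-1,"linear":[-0.012,0.041,0],"delta_rot":[0,0,0]},{"claw":-1,"linear":[-0.008,0.048,0],"delta_rot":[0,0,0]},{"claw":-1,"linear":[-0.002,0.055,0],"delta_rot":[0,0,0]},{"claw":-1,"linear":[0.004,0.061,0],"delta_rot":[0,0,0]}]'
python3 - <<'E'
from h import *
goto(W(.0585,-.05,.0745),RG1)
for n in ('wrist','side'): snap(n,n+'4.png')
s=cv2.imread('pics/side4.png');cv2.imwrite('pics/s4z.png',cv2.resize(s[90:220,190:310],None,fx=4.5,fy=4.5,interpolation=cv2.INTER_CUBIC))
E
```

```text
t: 4.42
tcp_pos: [0.6211, -0.0725, 0.1942]
tcp_rot: [1.321, 1.143, -1.328]
ft_force: [-0.1, -0.0, -0.7]
gripper_width: -0.001
t 4.4167 tcp [ 0.6211 -0.0725  0.1942] rel [ 0.0425 -0.0454  0.0932] F [-0.0791 -0.0157 -0.6697] w -0.000731561762016187
 linear [0.0185 0.0162 0.0049]
 rot [ 0.54 -0.22  0.62]
```

View pics/s4z.png

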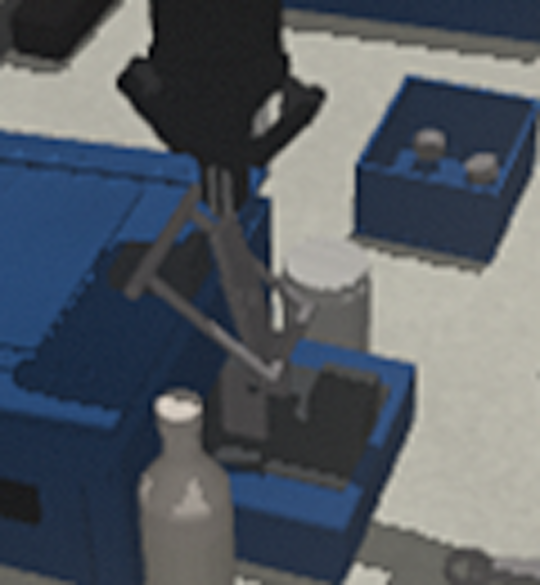

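View pics/wrist4.png

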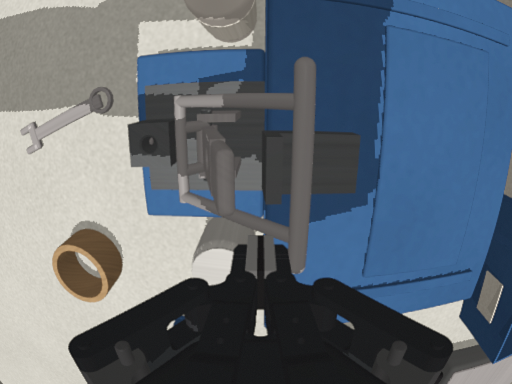

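The loop is swinging over the keeper, with the bar at wrist (300,165) above the lip. I'll continue down the arc.

```bash
python3 -m creep '[{"claw":-1,"linear":[0.005,0.004,0.001],"delta_rot":[0,0,0]},{"claw":-1,"linear":[0.01,0.009,0.002],"delta_rot":[0,0,0]},{"claw":-1,"linear":[0.015,0.013,0.003],"delta_rot":[0,0,0]},{"claw":-1,"linear":[0.019,0.016,0.004],"delta_rot":[0,0,0]},{"claw":-1,"linear":[0.019,0.016,0.004],"delta_rot":[0,0,0]}]'
python3 - <<'E'
from h import *
goto(W(.0585,-.05,.0745),RG1)
for n in ('wrist','side'): snap(n,n+'5.png')
s=cv2.imread('pics/side5.png');w=cv2.imread('pics/wrist5.png')
a=cv2.resize(s[90:220,170:290],(420,455),interpolation=cv2.INTER_CUBIC);b=cv2.resize(w[30:300,100:350],(380,455))
cv2.imwrite('pics/z5.png',cv2.hconcat([a,b]))
E
```

```text
t: 4.93
tcp_pos: [0.6346, -0.0791, 0.172]
tcp_rot: [1.319, 1.147, -1.332]
ft_force: [-1.9, -0.4, 0.5]
gripper_width: -0.003
t 4.9333 tcp [ 0.6346 -0.0791  0.172 ] rel [ 0.0569 -0.0496  0.071 ] F [-1.8798 -0.3826  0.5459] w -0.002785746538957721
 linear [-0.0035  0.0016  0.0004]
 rot [ 0.51 -0.23  0.91]
```

View pics/z5.png

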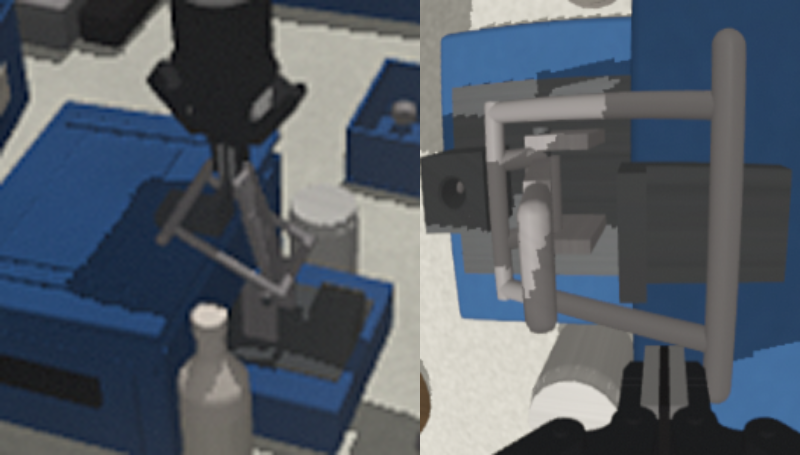

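```bash
python3 -m creep '[{"claw":-1,"linear":[0,-0.008,0],"delta_rot":[0,0,0]},{"claw":-1,"linear":[-0.025,-0.008,0],"delta_rot":[0,0,0]},{"claw":-1,"linear":[-0.04,-0.003,0],"delta_rot":[0,0,0]},{"claw":-1,"linear":[-0.04,0.014,0],"delta_rot":[0,0,0]},{"claw":-1,"linear":[-0.033,0.015,0],"delta_rot":[0,0,0]}]'
python3 -m creep '[{"claw":-1,"linear":[0.006,0,0],"delta_rot":[0,0,0]},{"claw":-1,"linear":[0.01,0,0],"delta_rot":[0,0,0]},{"claw":-1,"linear":[0.013,0,0],"delta_rot":[0,0,0]},{"claw":-1,"linear":[0.016,0,0],"delta_rot":[0,0,0]}]'
python3 - <<'E'
from h import *
goto(W(.071,-.05,.09),RG1)
E
```

```text
t: 5.45
tcp_pos: [0.6531, -0.0822, 0.2097]
tcp_rot: [1.322, 1.14, -1.326]
ft_force: [0.8, -0.2, 0.8]
gripper_width: 0.001
t: 5.78
tcp_pos: [0.6521, -0.0819, 0.1924]
tcp_rot: [1.322, 1.142, -1.327]
ft_force: [0.1, -0.3, -0.3]
gripper_width: -0.001
t 5.7833 tcp [ 0.6521 -0.0819  0.1924] rel [ 0.0746 -0.0496  0.0914] F [ 0.0644 -0.2976 -0.3151] w -0.0009473542323855066
 linear [ 0.0014 -0.0036  0.0004]
 rot [ 0.51 -0.21  0.53]
```

Fingertips are now at about .074 above the hinge. I'll press on gently.

```bash
python3 -m creep '[{"claw":-1,"linear":[0.003,-0.002,0],"delta_rot":[0,0,0]},{"claw":-1,"linear":[0.005,-0.002,0],"delta_rot":[0,0,0]},{"claw":-1,"linear":[0.006,-0.002,0],"delta_rot":[0,0,0]}]'
python3 - <<'E'
from h import *
goto(W(.071,-.05,.09),RG1)
for n in ('wrist','side'): snap(n,n+'6.png')
s=cv2.imread('pics/side6.png');w=cv2.imread('pics/wrist6.png')
a=cv2.resize(s[90:220,170:290],(420,455),interpolation=cv2.INTER_CUBIC);b=cv2.resize(w[30:300,100:350],(380,455))
cv2.imwrite('pics/z6.png',cv2.hconcat([a,b]))
E
```

```text
t: 6.03
tcp_pos: [0.65, -0.0816, 0.1865]
tcp_rot: [1.322, 1.141, -1.327]
ft_force: [-0.1, 0.7, 3.5]
gripper_width: 0.002
t 6.0333 tcp [ 0.65   -0.0816  0.1865] rel [ 0.0724 -0.0495  0.0855] F [-0.1094  0.7438  3.5488] w 0.002429701192432296
 linear [-0.0045 -0.0015  0.0004]
 rot [ 0.51 -0.21  0.51]
```

View pics/z6.png

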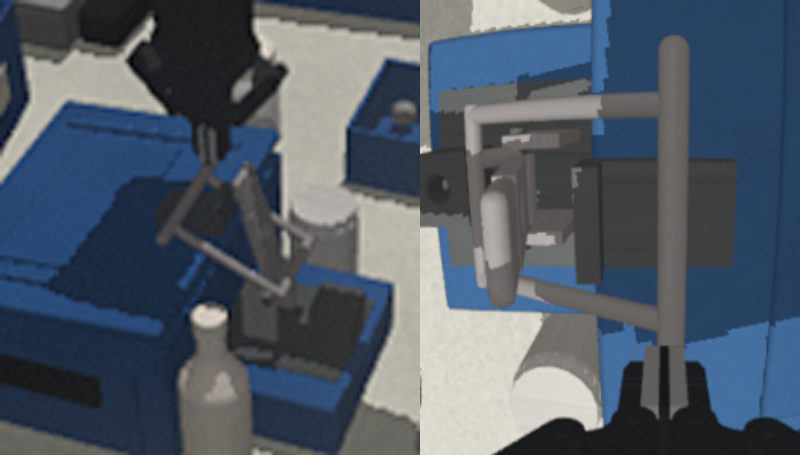

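The bar (wrist crop 672,190) lies on the keeper foot behind the lip and takes 3.5 N, so it is seated. Next I'll move behind the lever.

```bash
python3 -m creep '[{"claw":-1,"linear":[-0.03,0,0],"delta_rot":[0,0,0]},{"claw":-1,"linear":[-0.06,0,0],"delta_rot":[0,0,0]},{"claw":-1,"linear":[-0.06,-0.012,-0.025],"delta_rot":[0,0,0]},{"claw":-1,"linear":[-0.06,-0.024,-0.05],"delta_rot":[0,0,0]},{"claw":-1,"linear":[-0.06,-0.024,-0.05],"delta_rot":[0,0,0]}]'
python3 - <<'E'
from h import *
goto(W(.048,0,.105),RG1)
snap('wrist','wrist7.png');snap('side','side7.png')
s=cv2.imread('pics/side7.png');w=cv2.imread('pics/wrist7.png')
a=cv2.resize(s[90:220,170:290],(420,455),interpolation=cv2.INTER_CUBIC);b=cv2.resize(w[30:300,100:350],(380,455))
cv2.imwrite('pics/z7.png',cv2.hconcat([a,b]))
E
```

```text
t: 6.55
tcp_pos: [0.634, -0.0247, 0.2481]
tcp_rot: [1.322, 1.144, -1.324]
ft_force: [-0.7, 0.2, -0.2]
gripper_width: -0.001
t 6.55 tcp [ 0.634  -0.0247  0.2481] rel [0.0473 0.0039 0.1471] F [-0.7235  0.2307 -0.2048] w -0.0005201423996814346
 linear [0.0421 0.001  0.0042]
 rot [ 0.66 -0.33  0.49]
```

View pics/z7.png

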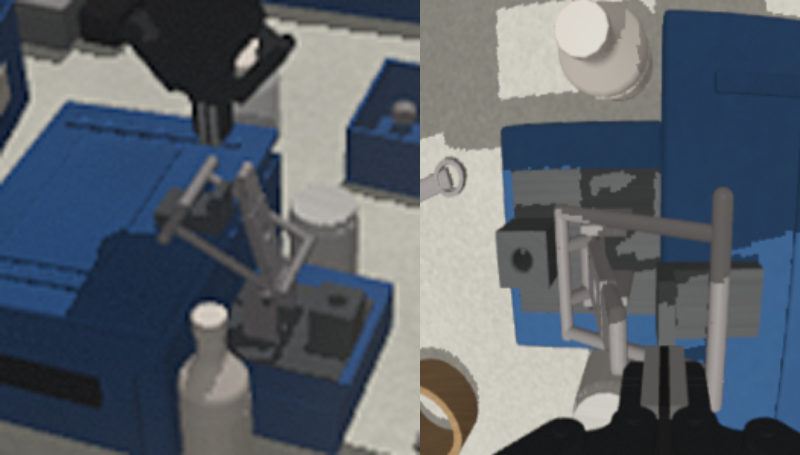

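```bash
python3 -m creep '[{"claw":-1,"linear":[0.02,0.001,0.002],"delta_rot":[0,0,0]},{"claw":-1,"linear":[0.041,0.001,0.002],"delta_rot":[0,0,0]},{"claw":-1,"linear":[0.042,-0.008,0.002],"delta_rot":[0,0,0]},{"claw":-1,"linear":[0.042,-0.02,0.002],"delta_rot":[0,0,0]},{"claw":-1,"linear":[0.042,-0.032,0.002],"delta_rot":[0,0,0]}]'
python3 -m creep '[{"claw":-1,"linear":[0,-0.01,0],"delta_rot":[0,0,0]},{"claw":-1,"linear":[0,-0.02,0],"delta_rot":[0,0,0]},{"claw":-1,"linear":[0,-0.03,0],"delta_rot":[0,0,0]},{"claw":-1,"linear":[0,-0.04,0],"delta_rot":[0,0,0]}]'
python3 - <<'E'
from h import *
goto(W(-.02,0,.105),RG1)
snap('wrist','wrist8.png');snap('side','side8.png')
s=cv2.imread('pics/side8.png');w=cv2.imread('pics/wrist8.png')
a=cv2.resize(s[90:220,170:290],(420,455),interpolation=cv2.INTER_CUBIC);b=cv2.resize(w[30:300,150:400],(380,455))
cv2.imwrite('pics/z8.png',cv2.hconcat([a,b]))
E
```

```text
t: 7.07
tcp_pos: [0.6014, -0.0257, 0.2039]
tcp_rot: [1.32, 1.143, -1.328]
ft_force: [1.6, -0.7, -0.6]
gripper_width: 0.004
t: 7.4
tcp_pos: [0.5617, -0.0206, 0.204]
tcp_rot: [1.32, 1.142, -1.329]
ft_force: [2.0, -0.4, 0.3]
gripper_width: -0.002
t 7.4 tcp [ 0.5617 -0.0206  0.204 ] rel [-0.0246 -0.0038  0.103 ] F [ 1.9927 -0.3688  0.2779] w -0.0017209182990310578
 linear [-0.002   0.0046 -0.0038]
 rot [ 0.5  -0.15  0.61]
```

View pics/z8.png

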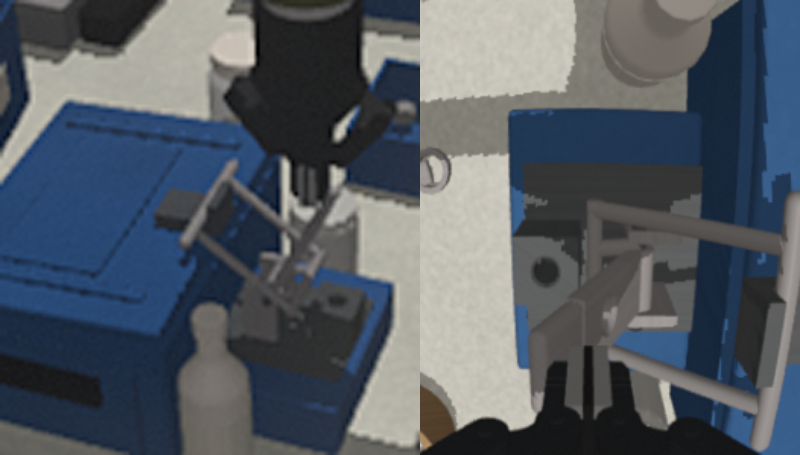

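The loop may have lifted along with the lever, so I'll measure the bar before going on.

Run:
```python
from h import *
ci=info('wrist');S=info('side')
w=cv2.imread('pics/wrist8.png');s=cv2.imread('pics/side8.png')
a=cv2.resize(w[90:330,300:470],(400,565),interpolation=cv2.INTER_CUBIC);b=cv2.resize(s[120:190,200:270],(400,400),interpolation=cv2.INTER_CUBIC)
b=cv2.copyMakeBorder(b,0,165,0,0,cv2.BORDER_CONSTANT)
cv2.imwrite('pics/z8b.png',cv2.hconcat([a,b]))
```

```text
(no output)
```

View pics/z8b.png

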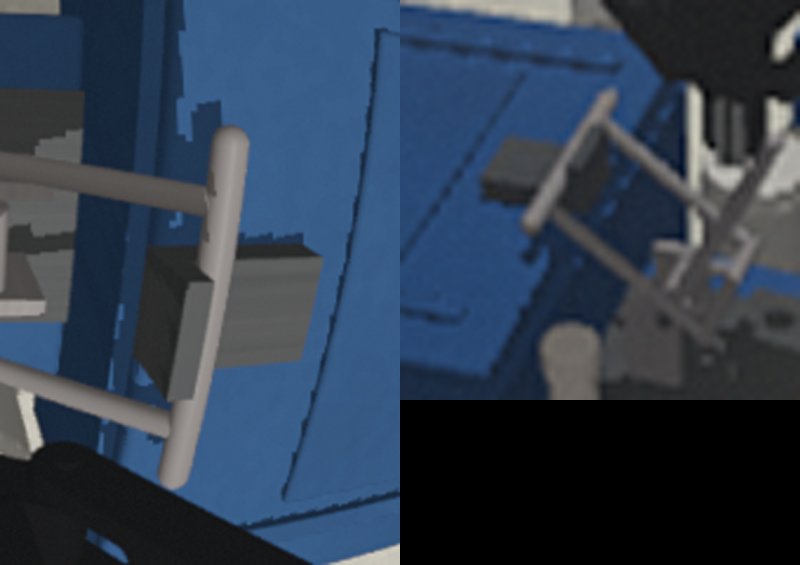

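Run:
```python
from h import *
ci=info('wrist');S=info('side')
for a,b in (((397.7,148),(223.1,158.5)),((373.5,293),(236.75,137))):
    p,e=tri(ray(ci,*a),ray(S,*b)); print(rel(p),e)
# keeper lip top corners: wrist
f=lambda x,y:(300+x/2.354,90+y/2.354)
for q in ((212,277),(190,398),(168,398),(146,248)): print(rel(onplane(ci,*f(*q),.101+.077)))
for q in ((320,258),(300,358)): print('foot rear',rel(onplane(ci,*f(*q),.101+.062)))
```

```text
[0.0528 0.0517 0.0693] 0.0014273473716832294
[ 0.0572 -0.0576  0.0605] 0.0027722435331519906
[0.0499 0.0174 0.077 ]
[ 0.0501 -0.0176  0.077 ]
[ 0.0436 -0.0173  0.077 ]
[0.031  0.0249 0.077 ]
foot rear [0.0924 0.0171 0.062 ]
foot rear [ 0.0932 -0.0151  0.062 ]
```

The bar is at x≈55, z≈65 mm relative to the hinge, directly behind the lip's rear face (50 mm), so it is still hooked. I'll keep pulling the lever over.

```bash
python3 -m creep '[{"claw":-1,"linear":[0.006,-0.004,0],"delta_rot":[0,0,0]},{"claw":-1,"linear":[0.012,-0.008,0],"delta_rot":[0,0,0]},{"claw":-1,"linear":[0.018,-0.012,0],"delta_rot":[0,0,0]},{"claw":-1,"linear":[0.021,-0.018,0],"delta_rot":[0,0,0]},{"claw":-1,"linear":[0.021,-0.024,0],"delta_rot":[0,0,0]}]'
python3 - <<'E'
from h import *
goto(W(-.04,0,.085),RG1)
snap('wrist','wrist9.png');snap('side','side9.png')
s=cv2.imread('pics/side9.png');w=cv2.imread('pics/wrist9.png')
a=cv2.resize(s[90:220,170:290],(420,455),interpolation=cv2.INTER_CUBIC);b=cv2.resize(w[30:300,150:400],(380,455))
cv2.imwrite('pics/z9.png',cv2.hconcat([a,b]))
E
```

```text
t: 7.92
tcp_pos: [0.5364, -0.0165, 0.1818]
tcp_rot: [1.319, 1.144, -1.331]
ft_force: [2.4, -0.6, -0.5]
gripper_width: -0.001
t 7.9167 tcp [ 0.5364 -0.0165  0.1818] rel [-0.0503 -0.0039  0.0808] F [ 2.4483 -0.5626 -0.4691] w -0.0007992610655162927
 linear [-0.0043  0.0103 -0.0038]
 rot [ 0.51 -0.15  0.75]
```

View pics/z9.png

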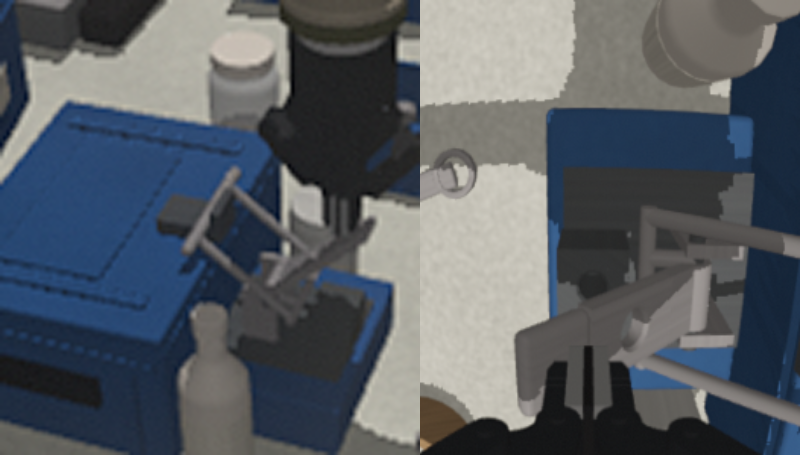

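Run:
```python
from h import *
S=info('side')
for x,z in ((.055,.068),(.055,.063),(.050,.068),(.035,.068),(.035,.06)): print(x,z,proj(S,W(x,.05,z)),proj(S,W(x,-.05,z)))
ci=info('wrist'); 
for x,z in ((.055,.068),(.035,.06)): print(x,z,proj(ci,W(x,.05,z)),proj(ci,W(x,-.05,z)))
s=cv2.imread('pics/side9.png');w=cv2.imread('pics/wrist9.png')
a=cv2.resize(s[125:185,205:265],(400,400),interpolation=cv2.INTER_CUBIC);b=cv2.resize(w[130:330,350:512],(324,400))
cv2.imwrite('pics/z9b.png',cv2.hconcat([a,b]))
```

```text
0.055 0.068 (np.float64(222.35186051311155), np.float64(158.17440234933466)) (np.float64(236.00070568120324), np.float64(136.30189843971667))
0.055 0.063 (np.float64(222.4700049344701), np.float64(159.62381785947866)) (np.float64(236.06966483247243), np.float64(137.73331555704453))
0.05 0.068 (np.float64(224.10748531005552), np.float64(158.56725182414925)) (np.float64(237.66758099742705), np.float64(136.64673881276698))
0.035 0.068 (np.float64(229.3997435289788), np.float64(159.75148029113498)) (np.float64(242.69087280329467), np.float64(137.68594900648452))
0.035 0.06 (np.float64(229.55214344599764), np.float64(162.06876132653238)) (np.float64(242.7683121981531), np.float64(139.97541951311788))
0.055 0.068 (np.float64(452.72272955307864), np.float64(160.4036102830081)) (np.float64(416.67836991304165), np.float64(305.92510830136735))
0.035 0.06 (np.float64(417.08477033202223), np.float64(155.4181187584401)) (np.float64(387.1277077081539), np.float64(301.65717798167736))
```

View pics/z9b.png

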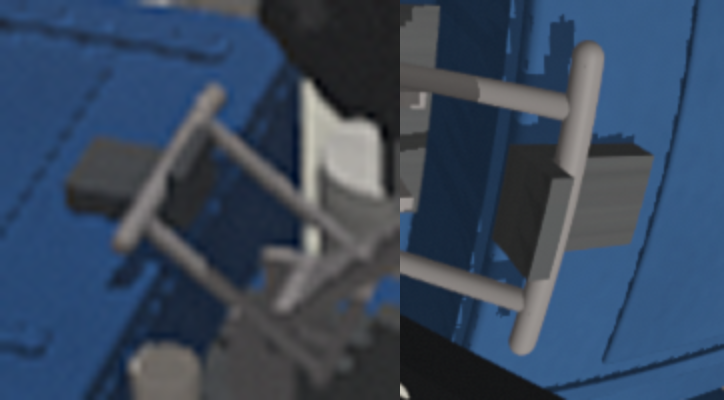

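The bar is held behind the lip, which partly hides it at wrist crop (565,190). I'll take the finger out, go over the top and press the lever down.

```bash
python3 -m creep '[{"claw":-1,"linear":[0,0.015,-0.003],"delta_rot":[0,0,0]},{"claw":-1,"linear":[-0.03,0.02,-0.004],"delta_rot":[0,0,0]},{"claw":-1,"linear":[-0.05,0.02,-0.004],"delta_rot":[0,0,0]},{"claw":-1,"linear":[-0.05,0.004,-0.004],"delta_rot":[0,0,0]},{"claw":-1,"linear":[-0.05,-0.014,-0.004],"delta_rot":[0,0,0]}]'
python3 - <<'E'
from h import *
goto(W(-.064,0,.09),RG1)
snap('side','side10.png')
s=cv2.imread('pics/side10.png')
cv2.imwrite('pics/z10.png',cv2.resize(s[90:220,170:290],(420,455),interpolation=cv2.INTER_CUBIC))
E
```

```text
t: 8.43
tcp_pos: [0.5243, -0.0105, 0.2347]
tcp_rot: [1.32, 1.142, -1.329]
ft_force: [-1.4, 0.5, 0.1]
gripper_width: -0.001
t 8.4333 tcp [ 0.5243 -0.0105  0.2347] rel [-0.0632  0.0001  0.1337] F [-1.3749  0.5271  0.1014] w -0.0011867765830137805
 linear [ 0.0437 -0.0003  0.0002]
 rot [ 0.53 -0.16  0.62]
```

View pics/z10.png

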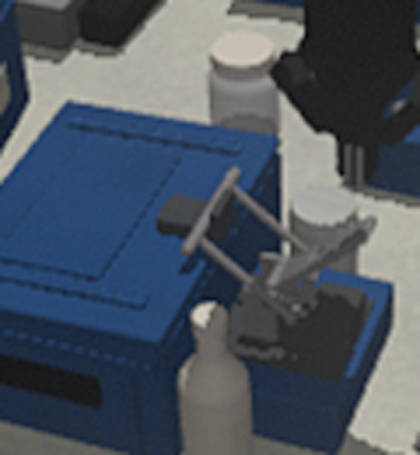

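```bash
python3 -m creep '[{"claw":-1,"linear":[0.02,0,0],"delta_rot":[0,0,0]},{"claw":-1,"linear":[0.04,0,0],"delta_rot":[0,0,0]},{"claw":-1,"linear":[0.05,-0.002,0],"delta_rot":[0,0,0]},{"claw":-1,"linear":[0.06,-0.005,0],"delta_rot":[0,0,0]},{"claw":-1,"linear":[0.07,-0.009,0],"delta_rot":[0,0,0]}]'
python3 -m creep '[{"claw":-1,"linear":[0.01,-0.002,0],"delta_rot":[0,0,0]},{"claw":-1,"linear":[0.02,-0.005,0],"delta_rot":[0,0,0]},{"claw":-1,"linear":[0.028,-0.007,0],"delta_rot":[0,0,0]},{"claw":-1,"linear":[0.034,-0.009,0],"delta_rot":[0,0,0]}]'
python3 - <<'E'
from h import *
goto(W(-.08,0,.02),RG1)
E
```

```text
t: 8.9
tcp_pos: [0.5111, -0.008, 0.1634]
tcp_rot: [1.318, 1.146, -1.331]
ft_force: [-0.3, -0.3, 3.1]
gripper_width: 0.0
t: 9.23
tcp_pos: [0.5013, -0.0064, 0.1284]
tcp_rot: [1.318, 1.146, -1.331]
ft_force: [-0.2, -0.0, 0.7]
gripper_width: 0.001
t 9.2333 tcp [ 0.5013 -0.0064  0.1284] rel [-0.0866  0.0004  0.0274] F [-0.2283 -0.01    0.7226] w 0.0010045844519556341
 linear [0.0073 0.0067 0.0005]
 rot [ 0.56 -0.15  0.87]
```

Run:
```python
from h import *
snap('side','side11.png');snap('wrist','wrist11.png')
s=cv2.imread('pics/side11.png');w=cv2.imread('pics/wrist11.png')
a=cv2.resize(s[90:220,170:290],(420,455),interpolation=cv2.INTER_CUBIC);b=cv2.resize(w[60:330,250:500],(380,455))
cv2.imwrite('pics/z11.png',cv2.hconcat([a,b]))
```

```text
(no output)
```

View pics/z11.png

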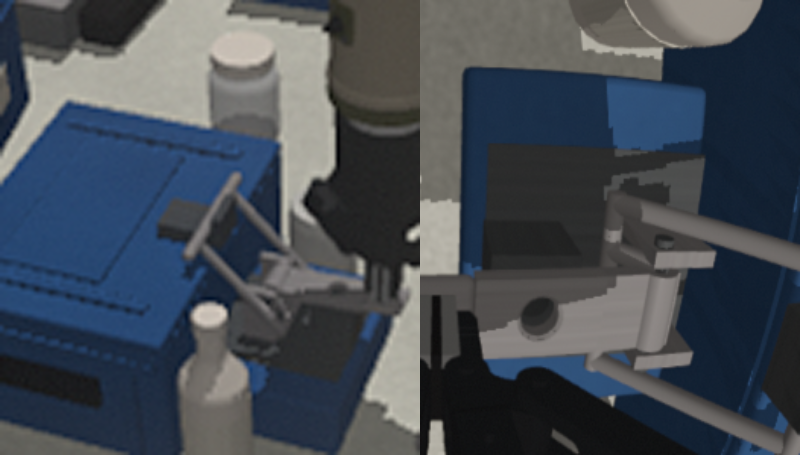

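The lever is almost level and the loop is still on. I'll press on to the stop.

```bash
python3 -m creep '[{"claw":-1,"linear":[0.005,0,0],"delta_rot":[0,0,0]},{"claw":-1,"linear":[0.009,0,0],"delta_rot":[0,0,0]},{"claw":-1,"linear":[0.011,0,0],"delta_rot":[0,0,0]},{"claw":-1,"linear":[0.012,0,0],"delta_rot":[0,0,0]}]'
python3 - <<'E'
from h import *
goto(W(-.08,0,.02),RG1)
E
```

```text
t: 9.67
tcp_pos: [0.5014, -0.0063, 0.1211]
tcp_rot: [1.317, 1.146, -1.332]
ft_force: [-24.5, 1.8, 51.1]
gripper_width: 0.002
t 9.6667 tcp [ 0.5014 -0.0063  0.1211] rel [-0.0865  0.0004  0.0201] F [-24.4535   1.8217  51.1322] w 0.002283757098579181
 linear [-0.      0.0065  0.0005]
 rot [ 0.58 -0.14  0.89]
```

It came to a hard stop at TCP z .121, which is lever top at .104, i.e. level. I'll lift off and check.

```bash
python3 -m creep '[{"claw":-1,"linear":[-0.01,0,0],"delta_rot":[0,0,0]},{"claw":-1,"linear":[-0.04,0,0],"delta_rot":[0,0,0]},{"claw":-1,"linear":[-0.08,0,0],"delta_rot":[0,0,0]},{"claw":-1,"linear":[-0.12,0.01,0.03],"delta_rot":[0,0,0]},{"claw":0,"linear":[-0.13,0.02,0.04],"delta_rot":[0,0,0]}]'
python3 - <<'E'
from h import *
goto(W(-.05,0,.2),RG1)
for n in('side','wrist','top'): snap(n,n+'12.png')
s=cv2.imread('pics/side12.png');w=cv2.imread('pics/wrist12.png')
a=cv2.resize(s[90:220,170:290],(420,455),interpolation=cv2.INTER_CUBIC);b=cv2.resize(w[30:300,150:400],(380,455))
cv2.imwrite('pics/z12.png',cv2.hconcat([a,b]))
E
```

```text
t: 10.08
tcp_pos: [0.5183, -0.0504, 0.2558]
tcp_rot: [1.318, 1.142, -1.326]
ft_force: [0.6, 0.6, 0.6]
gripper_width: 0.127
t 10.0833 tcp [ 0.5183 -0.0504  0.2558] rel [-0.0626 -0.0402  0.1548] F [0.6191 0.5621 0.6422] w 0.12726182340640263
 linear [-0.0452  0.0126 -0.0402]
 rot [ 0.67 -0.1   0.54]
```

View pics/z12.png

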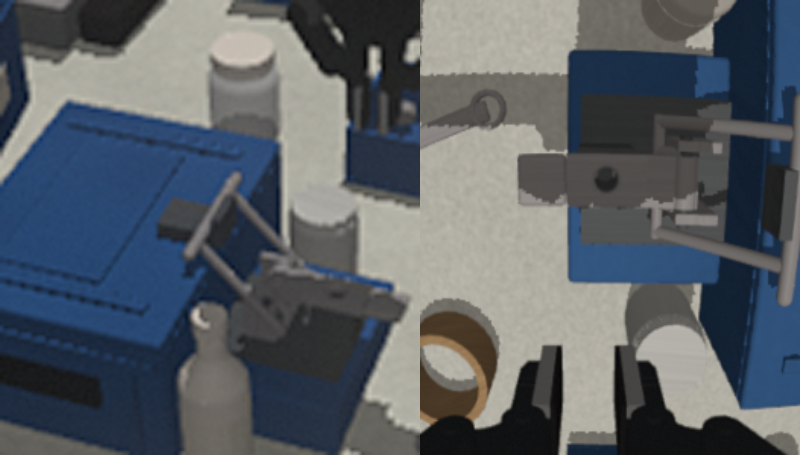

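View pics/wrist12.png

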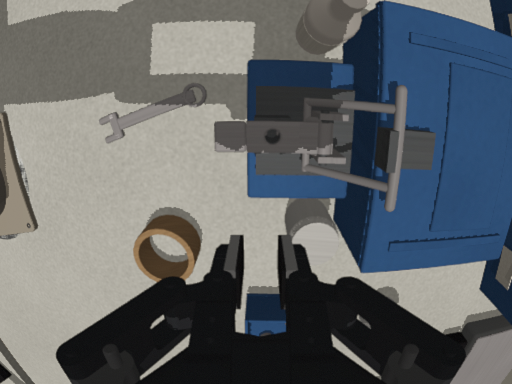

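I need to check whether the bar is hooked and the lid is down.

Run:
```python
from h import *
s=cv2.imread('pics/side12.png');w=cv2.imread('pics/wrist12.png');t=cv2.imread('pics/top12.png')
a=cv2.resize(s[125:185,205:265],(400,400),interpolation=cv2.INTER_CUBIC);b=cv2.resize(w[75:225,362:462],(267,400),interpolation=cv2.INTER_CUBIC)
cv2.imwrite('pics/z12b.png',cv2.hconcat([a,b]))
```

```text
(no output)
```

View pics/z12b.png

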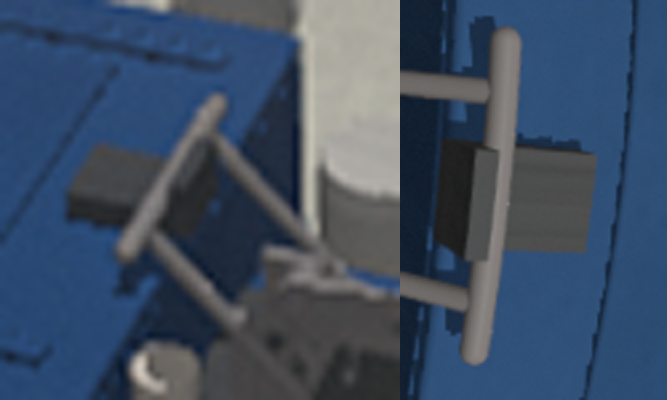

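Run:
```python
from h import *
ci=info('wrist');S=info('side')
s=lambda x,y:(205+x/6.667,125+y/6.667); w=lambda x,y:(362+x/2.667,75+y/2.667)
for a,b in (((507,36),(125,250)),((474,357),(215,102))):
    p,e=tri(ray(ci,*w(a[0]-400,a[1])),ray(S,*s(*b))); print('bar',rel(p),e)
print('hole',onplane(ci,272.5,135.5,.105),rel(onplane(ci,272.5,135.5,.105)))
print('nose front corners',[onplane(ci,*q,.055) for q in ((248,60),(249,196))])
# lid left-front corner side px, both epochs
for f in ('side0','side9','side11','side12'):
    im=cv2.imread('pics/%s.png'%f).astype(int); g=im[205:230,195:225]
    cv2.imwrite('pics/l_%s.png'%f,cv2.resize(im[150:225,140:225].astype(np.uint8),(395,348),interpolation=cv2.INTER_CUBIC))
cv2.imwrite('pics/lid.png',cv2.hconcat([cv2.imread('pics/l_side0.png'),cv2.imread('pics/l_side12.png')]))
for z in (.152,.144,.136): 
    p=W(.041,.133,0);p[2]=z; print(z,proj(S,p),proj(ci,p))
```

```text
bar [0.0488 0.0531 0.056 ] 0.003741475374111674
bar [ 0.0494 -0.0487  0.0549] 0.003994468069355191
hole [ 0.5341 -0.0082  0.105 ] [-0.0539  0.0039  0.004 ]
nose front corners [array([0.5213, 0.071 , 0.055 ]), array([ 0.4975, -0.0802,  0.055 ])]
0.152 (np.float64(215.30959281618368), np.float64(184.6935554310057)) (np.float64(392.85578035845674), np.float64(-5.761051866509348))
0.144 (np.float64(215.54564255861206), np.float64(186.969488278122)) (np.float64(389.1309109409581), np.float64(-3.086421394577826))
0.136 (np.float64(215.77911436902372), np.float64(189.22056534656153)) (np.float64(385.59698367242765), np.float64(-0.5336832753333454))
```

View pics/lid.png

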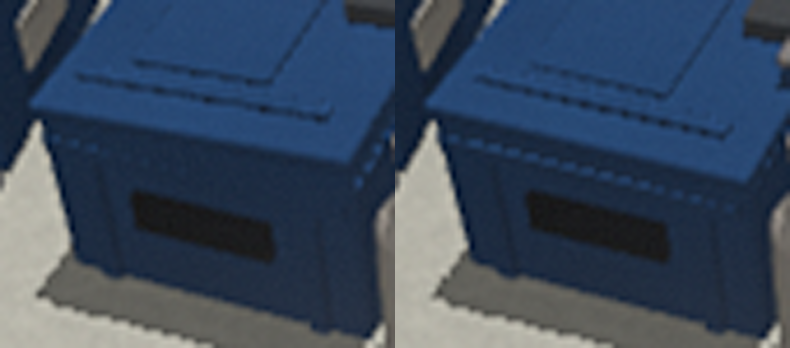

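The lid front dropped about 4.3 px, or 16 mm. The bar is at z .055 behind the lip, and the lever stays level, so the latch is closed and tight. Next is the pin: moving to the rack.

```bash
python3 -m creep '[{"claw":0.1,"linear":[0,-0.01,-0.038],"delta_rot":[0,0,0]},{"claw":0.1,"linear":[0,-0.021,-0.076],"delta_rot":[0,0,0]},{"claw":0.1,"linear":[0,-0.032,-0.114],"delta_rot":[0,0,0]},{"claw":0.1,"linear":[0,-0.042,-0.152],"delta_rot":[0,0,0]},{"claw":0.1,"linear":[0,-0.053,-0.19],"delta_rot":[0,0,0]}]'
python3 -m creep '[{"claw":0.1,"linear":[0,-0.01,-0.038],"delta_rot":[0,0,0]},{"claw":0.1,"linear":[0,-0.021,-0.076],"delta_rot":[0,0,0]},{"claw":0.1,"linear":[0,-0.032,-0.114],"delta_rot":[0,0,0]},{"claw":0.1,"linear":[0,-0.042,-0.152],"delta_rot":[0,0,0]},{"claw":0.1,"linear":[0,-0.053,-0.18],"delta_rot":[0,0,0]}]'
python3 - <<'E'
from h import *
goto(np.array([.477,.393,.25]),RG1)
snap('wrist','wrist13.png')
E
```

```text
t: 10.65
tcp_pos: [0.4938, 0.1473, 0.2516]
tcp_rot: [1.319, 1.144, -1.333]
ft_force: [0.3, -0.2, -0.5]
gripper_width: 0.55
t: 11.07
tcp_pos: [0.4671, 0.3364, 0.2503]
tcp_rot: [1.315, 1.146, -1.334]
ft_force: [-0.1, -0.1, 0.4]
gripper_width: 0.546
t 11.0667 tcp [0.4671 0.3364 0.2503] rel [-0.1762  0.3329  0.1493] F [-0.0605 -0.1388  0.4198] w 0.5464194350621331
 linear [ 0.0003  0.001  -0.0575]
 rot [ 0.55 -0.02  0.98]
```

View pics/wrist13.png

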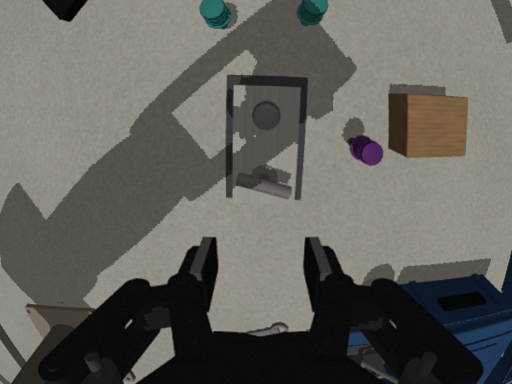

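Run:
```python
from h import *
w=cv2.imread('pics/wrist13.png')
cv2.imwrite('pics/z13.png',cv2.convertScaleAbs(cv2.resize(w[65:210,210:325],None,fx=4.5,fy=4.5,interpolation=cv2.INTER_CUBIC)[:590],alpha=1.6))
```

```text
(no output)
```

View pics/z13.png

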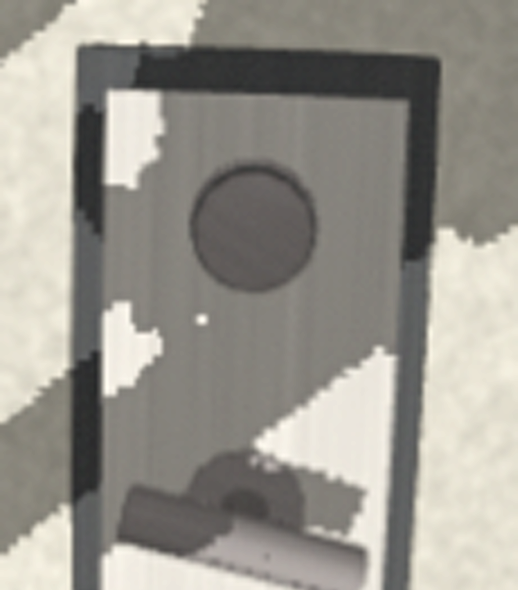

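Run:
```python
from h import *
ci=info('wrist');S=info('side');T=info('top')
f=lambda x,y:(210+x/4.5-.4,65+y/4.5-.4)
for z in (.1,.106):
    p=onplane(ci,*f(254,228),z);print(z,p); print(' diam',np.linalg.norm(onplane(ci,*f(192,228),z)-onplane(ci,*f(316,228),z)), proj(S,p),proj(T,p))
print('tri side',tri(ray(ci,*f(254,228)),ray(S,264.6,311.2)))
for z in (.06,.066):
    print('block w',np.linalg.norm(onplane(ci,*f(106,88),z)-onplane(ci,*f(408,98),z)))
    m=(onplane(ci,*f(106,88),z)+onplane(ci,*f(408,98),z))/2; print('front mid',m,'hole', m-EY*.030)
goto(np.array([p[0],p[1],.2]),RG1)
```

```text
0.1 [0.4768 0.4025 0.1   ]
 diam 0.02547682227611927 (np.float64(264.5030996770854), np.float64(313.65956003739353)) (np.float64(146.84456063597128), np.float64(219.28444216498713))
0.106 [0.4769 0.4029 0.106 ]
 diam 0.024925238544377466 (np.float64(264.47841973704624), np.float64(312.3479652664099)) (np.float64(146.163051311114), np.float64(219.07964938825765))
tri side (array([0.4768, 0.4032, 0.1112]), np.float64(0.00028711333262396247))
block w 0.07045446367790172
front mid [0.482 0.432 0.06 ] hole [0.4771 0.4024 0.06  ]
block w 0.06912149142236836
front mid [0.4819 0.4318 0.066 ] hole [0.477  0.4022 0.066 ]
t 11.1167 tcp [0.4654 0.3404 0.2502] rel [-0.1786  0.3366  0.1492] F [-3.7845  1.2805 -0.1706] w 0.551413037396528
 linear [ 0.0504  0.0028 -0.0634]
 rot [ 0.7  -0.16  1.07]
```

The arm was still settling when I took those pictures: the pose moved 4 mm after the snap, and I read the camera pose afterwards. I'll look again with it settled, reading the pose first.

```bash
cat >> h.py <<'E'
import json
def wsnap(fn):
    o,t,Rt=st(); c=info('wrist'); snap('wrist',fn); o2,t2,_=st(); print('drift',t2-t); np.save('pics/'+fn+'.npy',dict(c=c,t=t,R=Rt),allow_pickle=True)
def wload(fn): return np.load('pics/'+fn+'.npy',allow_pickle=True).item()
E
python3 -m creep '[{"claw":0.1,"linear":[0.02,0.003,-0.02],"delta_rot":[0,0,0.9]},{"claw":0.1,"linear":[0.02,0.003,-0.02],"delta_rot":[0,0,0.9]},{"claw":0.1,"linear":[0.02,0.003,-0.02],"delta_rot":[0,0,0.9]}]'
python3 - <<'E'
from h import *
wsnap('wrist14.png')
w=cv2.imread('pics/wrist14.png')
cv2.imwrite('pics/z14.png',cv2.convertScaleAbs(cv2.resize(w[85:215,205:325],None,fx=4.5,fy=4.5,interpolation=cv2.INTER_CUBIC),alpha=1.6))
E
```

```text
t: 11.37
tcp_pos: [0.4684, 0.3603, 0.2263]
tcp_rot: [1.314, 1.14, -1.325]
ft_force: [0.1, -0.4, -0.1]
gripper_width: 0.552
drift [ 0.0009 -0.0006  0.0015]
```

View pics/z14.png

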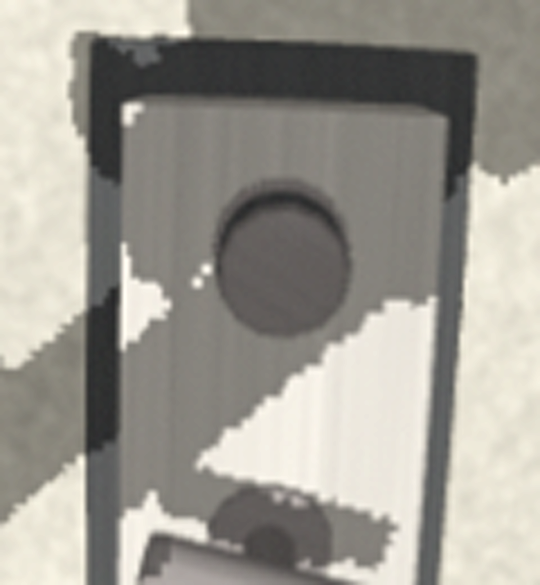

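Run:
```python
from h import *
d=wload('wrist14.png');ci=d['c']
f=lambda x,y:(205+x/4.5-.4,85+y/4.5-.4)
for z in (.1,.106): 
    p=onplane(ci,*f(284,270),z);print(z,p,np.linalg.norm(onplane(ci,*f(219,270),z)-onplane(ci,*f(349,270),z)))
for z in (.06,.066):
    a,b=onplane(ci,*f(122,103),z),onplane(ci,*f(446,115),z); m=(a+b)/2; print('w',np.linalg.norm(a-b),m,'hole',m-EY*.030, 'yaw',np.rad2deg(np.arctan2(*(b-a)[[1,0]])))
goto(np.array([p[0],p[1],.2]),RG1)
```

```text
0.1 [0.4789 0.398  0.1   ] 0.024840306081982674
0.106 [0.4789 0.399  0.106 ] 0.024250977562104693
w 0.0704967119777085 [0.4838 0.4269 0.06  ] hole [0.4789 0.3973 0.06  ] yaw -10.441579157726727
w 0.06905260590143182 [0.4838 0.4272 0.066 ] hole [0.4789 0.3976 0.066 ] yaw -10.44157915772673
t 11.4167 tcp [0.4694 0.3597 0.2278] rel [-0.1779  0.3563  0.1268] F [-0.7764  0.5941  0.8704] w 0.552816962209929
 linear [ 0.0278  0.0037 -0.0403]
 rot [0.78 0.01 0.36]
```

```bash
python3 -m creep '[{"claw":0.1,"linear":[0.03,0.0035,-0.02],"delta_rot":[0,0,0]},{"claw":0.1,"linear":[0.06,0.0035,-0.0395],"delta_rot":[0,0,0]},{"claw":0.1,"linear":[0.085,0.0035,-0.0395],"delta_rot":[0,0,0]},{"claw":0.1,"linear":[0.085,0.0035,-0.0395],"delta_rot":[0,0,0]},{"claw":0.1,"linear":[0.085,0.0035,-0.0395],"delta_rot":[0,0,0]}]'
python3 - <<'E'
from h import *
goto(np.array([.4789,.398,.085]),RG1)
wsnap('wrist15.png')
E
```

```text
t: 11.83
tcp_pos: [0.4772, 0.3968, 0.1414]
tcp_rot: [1.313, 1.139, -1.328]
ft_force: [0.2, 0.6, 0.3]
gripper_width: 0.552
t 11.8333 tcp [0.4772 0.3968 0.1414] rel [-0.1762  0.3942  0.0404] F [0.2418 0.5997 0.272 ] w 0.5518041581042036
 linear [ 0.0563  0.002  -0.0016]
 rot [0.74 0.18 0.53]
drift [0.0013 0.0007 0.0024]
```

View pics/wrist15.png

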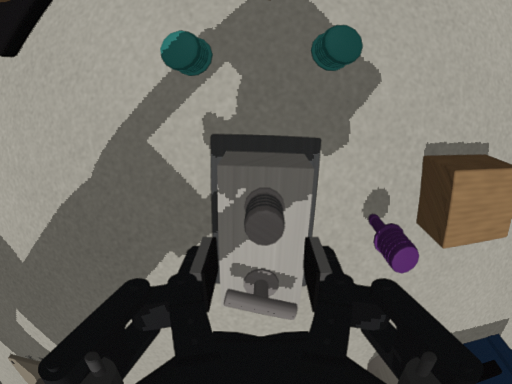

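Run:
```python
from h import *
d=wload('wrist15.png');ci=d['c']
for z in (.1,.104): print(onplane(ci,265.5,225,z))
goto(np.array([.4789,.398,.085]),RG1)
```

```text
[0.4798 0.3992 0.1   ]
[0.4801 0.4011 0.104 ]
t 11.8833 tcp [0.4785 0.3975 0.1437] rel [-0.175   0.3951  0.0427] F [1.0785 0.2396 1.4997] w 0.5523795289838401
 linear [ 0.0587  0.0007 -0.0005]
 rot [0.73 0.02 0.36]
```

```bash
python3 -m creep '[{"claw":0.1,"linear":[0.02,0.001,-0.0015],"delta_rot":[0,0,0]},{"claw":0.1,"linear":[0.04,0.001,-0.0015],"delta_rot":[0,0,0]},{"claw":0.1,"linear":[0.057,0.001,-0.0015],"delta_rot":[0,0,0]},{"claw":0.1,"linear":[0.059,0.001,-0.0015],"delta_rot":[0,0,0]},{"claw":0.1,"linear":[0.059,0.001,-0.0015],"delta_rot":[0,0,0]}]'
python3 - <<'E'
from h import *
goto(np.array([.479,.3985,.085]),RG1)
E
```

```text
t: 12.3
tcp_pos: [0.4799, 0.3985, 0.0861]
tcp_rot: [1.318, 1.138, -1.324]
ft_force: [-0.4, 0.6, -0.5]
gripper_width: 0.549
t 12.3 tcp [0.4799 0.3985 0.0861] rel [-0.1738  0.3963 -0.0149] F [-0.4305  0.6189 -0.4706] w 0.5490539125968876
 linear [ 0.0011 -0.0009  0.0002]
 rot [ 0.69 -0.    0.32]
```

```bash
python3 -m creep '[{"claw":-1,"linear":[0.001,0,0],"delta_rot":[0,0,0]},{"claw":-1,"linear":[0.001,0,0],"delta_rot":[0,0,0]},{"claw":-1,"linear":[0.001,0,0],"delta_rot":[0,0,0]},{"claw":-1,"linear":[0.001,0,0],"delta_rot":[0,0,0]},{"claw":-1,"linear":[0.001,0,0],"delta_rot":[0,0,0]}]' 80
python3 - <<'E'
from h import *
goto(np.array([.479,.3985,.085]),RG1)
snap('side','side16.png'); s=cv2.imread('pics/side16.png'); cv2.imwrite('pics/z16.png',cv2.resize(s[250:370,200:320],None,fx=4,fy=4,interpolation=cv2.INTER_CUBIC))
E
```

```text
t: 12.72
tcp_pos: [0.4812, 0.3994, 0.0883]
tcp_rot: [1.321, 1.137, -1.321]
ft_force: [-2.1, -1.6, 6.5]
gripper_width: 0.277
t 12.7167 tcp [0.4812 0.3994 0.0883] rel [-0.1726  0.3974 -0.0127] F [-2.1322 -1.5877  6.4907] w 0.27656216716960796
 linear [ 0.0033 -0.0021  0.0012]
 rot [ 0.68 -0.15  0.17]
```

View pics/z16.png

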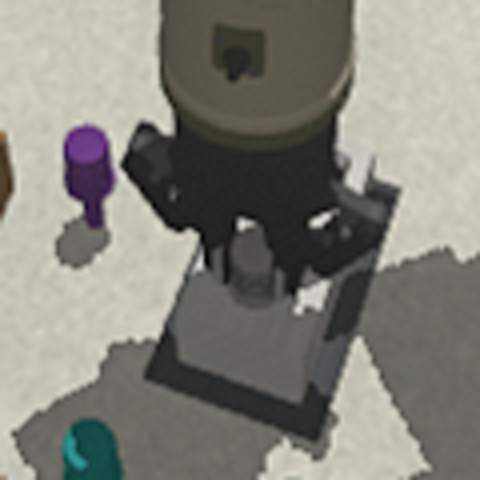

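The knob is held between the pads (side crop 250,262). Lifting straight up.

```bash
python3 -m creep '[{"claw":-1,"linear":[-0.01,0,0],"delta_rot":[0,0,0]},{"claw":-1,"linear":[-0.03,0,0],"delta_rot":[0,0,0]},{"claw":-1,"linear":[-0.06,0,0],"delta_rot":[0,0,0]},{"claw":-1,"linear":[-0.09,0,0],"delta_rot":[0,0,0]},{"claw":-1,"linear":[-0.12,0,0],"delta_rot":[0,0,0]}]'
python3 -m creep '[{"claw":-1,"linear":[-0.03,0,0],"delta_rot":[0.6,0,0]},{"claw":-1,"linear":[-0.06,0,0],"delta_rot":[0.6,0,0]},{"claw":-1,"linear":[-0.06,0,0],"delta_rot":[0.6,0,0]},{"claw":-1,"linear":[-0.06,0,0],"delta_rot":[0.6,0,0]}]'
python3 - <<'E'
from h import *
goto(W(-.05,0,.17),RG1)
wsnap('wrist17.png'); snap('side','side17.png')
s=cv2.imread('pics/side17.png'); w=cv2.imread('pics/wrist17.png')
cv2.imwrite('pics/z17.png',cv2.hconcat([cv2.resize(s[180:340,200:360],(400,400),interpolation=cv2.INTER_CUBIC),cv2.resize(w[180:360,170:350],(400,400),interpolation=cv2.INTER_CUBIC)]))
E
```

```text
t: 13.18
tcp_pos: [0.4818, 0.3991, 0.2116]
tcp_rot: [1.323, 1.137, -1.319]
ft_force: [0.1, 0.3, -0.7]
gripper_width: 0.283
t: 13.52
tcp_pos: [0.4833, 0.3999, 0.2769]
tcp_rot: [1.337, 1.131, -1.32]
ft_force: [-0.2, -0.5, -2.0]
gripper_width: 0.277
t 13.5167 tcp [0.4833 0.3999 0.2769] rel [-0.1706  0.3982  0.1759] F [-0.1632 -0.4852 -1.9884] w 0.2770388777349479
 linear [0.0026 0.12   0.3984]
 rot [ 0.08 -0.55 -0.24]
drift [-0.0009 -0.0006 -0.0029]
```

View pics/z17.png

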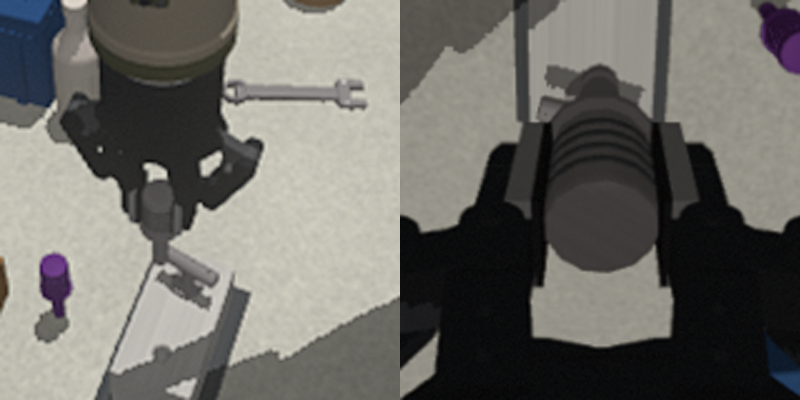

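The pin is held, the shaft is straight below, and the knob is centred at wrist (260.5,281). I'll measure its offset in the tool frame.

Run:
```python
from h import *
d=wload('wrist17.png');ci=d['c']
w=cv2.imread('pics/wrist17.png'); cv2.imwrite('pics/z17b.png',cv2.convertScaleAbs(cv2.resize(w[195:310,205:315],None,fx=5,fy=5,interpolation=cv2.INTER_CUBIC),alpha=2))
def tl(u,v):
    e,r=ray(ci,u,v); return d['R'].T@(e-d['t']), d['R'].T@r
for u,v in ((260.5,281),):
    e,r=tl(u,v)
    for x in (-.012,-.016,-.018): print(x,e+r*(x-e[0])/r[0])
```

```text
-0.012 [-0.012  -0.0005  0.0014]
-0.016 [-0.016  -0.0005 -0.0014]
-0.018 [-0.018  -0.0005 -0.0029]
```

View pics/z17b.png

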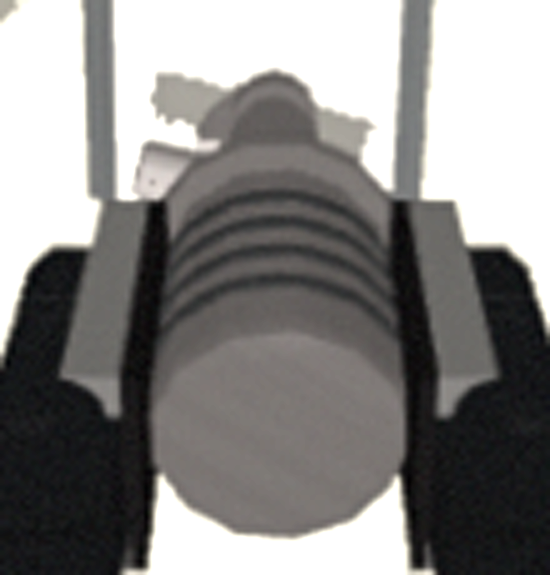

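Run:
```python
from h import *
d=wload('wrist17.png');ci=d['c']
def tl(u,v):
    e,r=ray(ci,u,v); e=d['R'].T@(e-d['t']); r=d['R'].T@r; return e, r/r[0]
e,a=tl(260.8,281.6)
for ve in (214,216,218):
    _,b=tl(260.4,ve)
    # z=e2+a2*(s-e0)=e2+b2*(s+.086-e0)
    s=e[0]+b[2]*.086/(a[2]-b[2]); print(ve,'top x',s,'z',e[2]+a[2]*(s-e[0]),'y',a[1]*(s-e[0])+e[1],b[1]*(s+.086-e[0])+e[1])
# predicted shaft tip pixel for hypotheses
c=lambda p:proj(ci,d['t']+d['R']@np.array(p))
for s,z in ((-.012,.0014),(-.009,.0037),(-.015,0)):
    for n,x,zz in (('top',s,z),('top near edge',s,z+.013),('collar -z edge',s+.036,z-.015),('tip -z',s+.086,z-.005),('tip -z top of bevel',s+.084,z-.006)): print(s,n,c((x,0,zz)))
```

```text
214 top x -0.006731604223510157 z 0.005598341729094153 y -0.0003613665406123509 -0.0005798526795597041
216 top x -0.0011647797389530146 z 0.009620740090103039 y -0.00035454317829765986 -0.0005821824485088762
218 top x 0.004746288370890445 z 0.013891877206569495 y -0.0003472978700447833 -0.0005846527809351535
-0.012 top (np.float64(261.58653934616234), np.float64(280.93153724680127))
-0.012 top near edge (np.float64(261.53666498820564), np.float64(301.97735597663143))
-0.012 collar -z edge (np.float64(261.4130862417172), np.float64(220.7408866415311))
-0.012 tip -z (np.float64(261.196848986205), np.float64(205.10529564409768))
-0.012 tip -z top of bevel (np.float64(261.2041427800639), np.float64(204.80839758661057))
-0.009 top (np.float64(261.55832149250585), np.float64(281.1687877303225))
-0.009 top near edge (np.float64(261.51094975067866), np.float64(301.68240201679))
-0.009 collar -z edge (np.float64(261.39343219997227), np.float64(222.2788609105385))
-0.009 tip -z (np.float64(261.1854548497707), np.float64(206.5530942775864))
-0.009 tip -z top of bevel (np.float64(261.1925129603765), np.float64(206.2760590065657))
-0.015 top (np.float64(261.6126586430755), np.float64(282.2563115563162))
-0.015 top near edge (np.float64(261.5601022411609), np.float64(303.694708951847))
-0.015 collar -z edge (np.float64(261.4318271771004), np.float64(220.64592450794837))
-0.015 tip -z (np.float64(261.2077502299971), np.float64(204.78862993207773))
-0.015 tip -z top of bevel (np.float64(261.21527371370235), np.float64(204.48369075864554))
```

Run:
```python
from h import *
from scipy.optimize import least_squares
d=wload('wrist17.png');ci=d['c']
c=lambda x,z:proj(ci,d['t']+d['R']@np.array((x,0,z)))[1]
obs=[(0,.0125,302.4),(0,-.0125,261),(.036,-.015,223.2),(.084,-.006,209.2)]
r=least_squares(lambda q:[c(q[0]+a,q[1]+b)-v for a,b,v in obs],[-.01,.002]); print(r.x,r.fun)
r=least_squares(lambda q:[c(q[0]+a,q[1]+b+q[2]*(a-.02))-v for a,b,v in obs],[-.01,.002,0]); print('tilt',r.x,r.fun)
for s in (-.016,-.012): 
    r=least_squares(lambda q:[c(s+a,q[0]+b+q[1]*(a-.02))-v for a,b,v in obs],[.002,0]); print('s fixed',s,r.x,r.fun)
```

```text
[-0.0078  0.0055] [-0.2975  0.2066  1.0458 -1.254 ]
tilt [-0.0114  0.0033  0.0226] [ 0.2372 -0.563   0.7443 -0.4022]
s fixed -0.016 [0.0005 0.041 ] [ 1.3293 -1.1426  0.1414 -0.0772]
s fixed -0.012 [0.0029 0.0249] [ 0.3688 -0.6329  0.6708 -0.3629]
```

```bash
python3 -m creep '[{"claw":-1,"linear":[0,0.011,0.037],"delta_rot":[0,0,0]},{"claw":-1,"linear":[0,0.022,0.074],"delta_rot":[0,0,0]},{"claw":-1,"linear":[0,0.033,0.111],"delta_rot":[0,0,0]},{"claw":-1,"linear":[0,0.045,0.148],"delta_rot":[0,0,0]},{"claw":-1,"linear":[0,0.056,0.185],"delta_rot":[0,0,0]}]'
python3 -m creep '[{"claw":-1,"linear":[0,0.011,0.037],"delta_rot":[0,0,0]},{"claw":-1,"linear":[0,0.022,0.074],"delta_rot":[0,0,0]},{"claw":-1,"linear":[0,0.033,0.111],"delta_rot":[0,0,0]},{"claw":-1,"linear":[0,0.045,0.148],"delta_rot":[0,0,0]},{"claw":-1,"linear":[0,0.056,0.185],"delta_rot":[0,0,0]}]'
python3 - <<'E'
from h import *
goto(W(-.05,0,.14),RG1)
E
```

```text
t: 14.03
tcp_pos: [0.506, 0.2052, 0.2693]
tcp_rot: [1.328, 1.133, -1.329]
ft_force: [0.5, -0.9, -0.6]
gripper_width: 0.283
t: 14.45
tcp_pos: [0.5304, 0.0118, 0.2669]
tcp_rot: [1.327, 1.135, -1.331]
ft_force: [0.6, -0.1, -0.5]
gripper_width: 0.283
t 14.45 tcp [0.5304 0.0118 0.2669] rel [-0.0608  0.023   0.1659] F [ 0.636  -0.1033 -0.5336] w 0.2829994026899752
 linear [0.0258 0.0109 0.0231]
 rot [ 0.11 -0.15  0.38]
```

```bash
python3 -m creep '[{"claw":-1,"linear":[0,0.007,0.018],"delta_rot":[0,0,0.3]},{"claw":-1,"linear":[0.02,0.007,0.018],"delta_rot":[0,0,0.3]},{"claw":-1,"linear":[0.03,0.007,0.018],"delta_rot":[0,0,0.3]},{"claw":-1,"linear":[0.03,0.007,0.018],"delta_rot":[0,0,0.3]},{"claw":-1,"linear":[0.03,0.007,0.018],"delta_rot":[0,0,0.3]}]'
python3 -m creep '[{"claw":-1,"linear":[0,0,0],"delta_rot":[0,0,0]},{"claw":-1,"linear":[0,0,0],"delta_rot":[0,0,0]},{"claw":-1,"linear":[0,0,0],"delta_rot":[0,0,0]}]'
python3 - <<'E'
from h import *
goto(W(-.05,0,.12),RG1)
wsnap('wrist18.png');w=cv2.imread('pics/wrist18.png')
cv2.imwrite('pics/z18.png',cv2.resize(w[110:310,160:400],None,fx=3,fy=3,interpolation=cv2.INTER_CUBIC)[:600])
snap('side','side18.png');s=cv2.imread('pics/side18.png');cv2.imwrite('pics/s18.png',cv2.resize(s[110:220,200:320],None,fx=4.5,fy=4.5,interpolation=cv2.INTER_CUBIC))
E
```

```text
t: 14.87
tcp_pos: [0.533, -0.0062, 0.2351]
tcp_rot: [1.327, 1.135, -1.329]
ft_force: [0.8, 0.1, -0.4]
gripper_width: 0.278
t: 15.12
tcp_pos: [0.5332, -0.0055, 0.2357]
tcp_rot: [1.326, 1.135, -1.328]
ft_force: [-0.5, -0.7, -0.8]
gripper_width: 0.281
t 15.1167 tcp [ 0.5332 -0.0055  0.2357] rel [-0.0552  0.0064  0.1347] F [-0.5301 -0.7424 -0.7873] w 0.28101975902291504
 linear [0.0147 0.0052 0.0065]
 rot [ 0.23 -0.16  0.26]
drift [ 0.     -0.0001  0.    ]
```

View pics/z18.png

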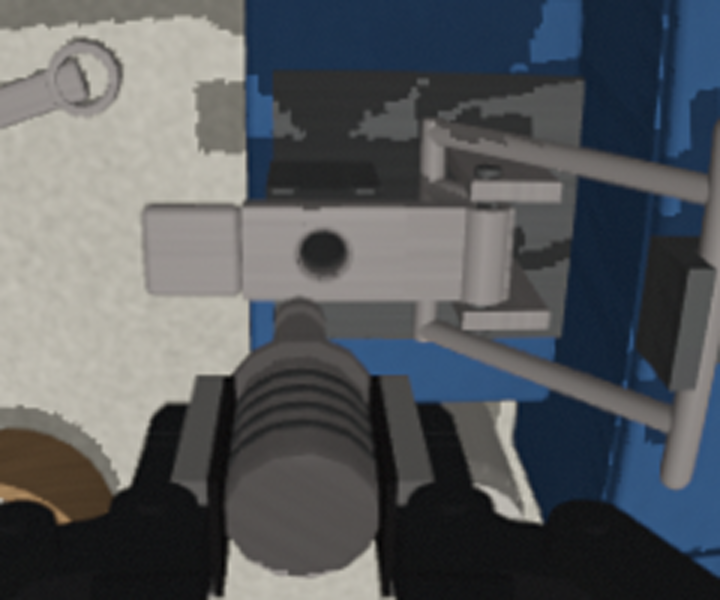

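View pics/s18.png

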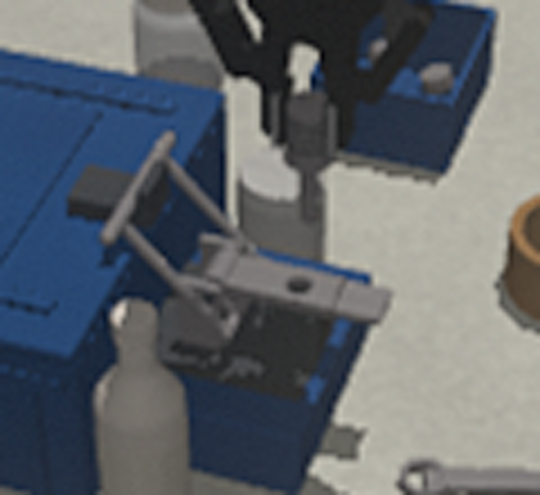

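With the arm settled, the hole is at wrist (268,194) and side (266.3,173). The pin tip is at wrist (260,210) and side (269,158).

Run:
```python
from h import *
d=wload('wrist18.png');ci=d['c'];S=info('side')
f=lambda x,y:(160+x/3-.33,110+y/3-.33)
h=onplane(ci,*f(324,253),.105);hs=onplane(S,266.3,172.9,.105);print('hole wrist',h,'side',hs,'tri',tri(ray(ci,*f(324,253)),ray(S,266.3,172.9)))
goto(np.array([h[0],h[1],.2]),RG1)
print('hole in tool', d['R'].T@(h-d['t']))
# lever edges centre check
for q in ((143,205),(143,295),(463,205),(463,300)): print(onplane(ci,*f(*q),.105))
# pin tip
c=lambda x,z:proj(ci,d['t']+d['R']@np.array((x,0,z)))
from scipy.optimize import least_squares
obs=[(0,.0125,110+575/3),(0,-.0125,110+452/3),(.036,-.015,110+338/3),(.084,-.006,110+297/3)]
r=least_squares(lambda q:[c(q[0]+a,q[1]+b)[1]-v for a,b,v in obs],[-.01,.002]); print(r.x,r.fun)
r=least_squares(lambda q:[c(q[0]+a,q[1]+b+q[2]*(a-.02))[1]-v for a,b,v in obs],[-.01,.002,0]); print('tilt',r.x,r.fun)
# tip from side: ray at possible heights
sr=ray(S,269.0,157.5)
for s in (-.016,-.012,-.008):
    zt=d['t'][2]-(s+.086); p=onplane(S,269.0,157.0,zt); print('tip side',s,p,'tool',d['R'].T@(p-d['t']))
```

```text
hole wrist [ 0.5375 -0.0133  0.105 ] side [ 0.5359 -0.0121  0.105 ] tri (array([ 0.5368, -0.0142,  0.1028]), np.float64(0.0012422213191049306))
t 15.2167 tcp [ 0.5333 -0.0058  0.2357] rel [-0.0551  0.0062  0.1347] F [ 0.5939 -0.224  -1.498 ] w 0.2795005482985555
 linear [0.0357 0.0056 0.0069]
 rot [ 0.21 -0.15  0.25]
hole in tool [0.1307 0.0061 0.0074]
[0.4857 0.0105 0.105 ]
[ 0.4794 -0.0182  0.105 ]
[ 0.5815 -0.0048  0.105 ]
[ 0.5783 -0.0357  0.105 ]
[-0.0073  0.0055] [-0.1839 -0.0175  1.2256 -1.2915]
tilt [-0.0106  0.0035  0.0207] [ 0.3027 -0.72    0.9514 -0.5135]
tip side -0.016 [ 0.5291 -0.0089  0.1657] tool [ 0.07   -0.0033  0.0042]
tip side -0.012 [ 0.5297 -0.0136  0.1617] tool [ 0.074  -0.0019  0.0088]
tip side -0.008 [ 0.5303 -0.0184  0.1577] tool [ 0.078  -0.0005  0.0134]
```

```bash
python3 -m creep '[{"claw":-1,"linear":[0.015,0.0065,0.0035],"delta_rot":[0.2,-0.1,0.2]},{"claw":-1,"linear":[0.03,0.0065,0.0035],"delta_rot":[0.2,-0.1,0.2]},{"claw":-1,"linear":[0.042,0.0065,0.0035],"delta_rot":[0.2,-0.1,0.2]},{"claw":-1,"linear":[0.044,0.0065,0.0035],"delta_rot":[0.2,-0.1,0.2]},{"claw":-1,"linear":[0.044,0.0065,0.0035],"delta_rot":[0.2,-0.1,0.2]}]'
python3 -m creep '[{"claw":-1,"linear":[0,0,0],"delta_rot":[0,0,0]},{"claw":-1,"linear":[0,0,0],"delta_rot":[0,0,0]},{"claw":-1,"linear":[0,0,0],"delta_rot":[0,0,0]}]'
python3 - <<'E'
from h import *
goto(W(-.05,0,.12),RG1)
wsnap('wrist19.png');w=cv2.imread('pics/wrist19.png')
cv2.imwrite('pics/z19.png',cv2.resize(w[130:310,180:360],None,fx=3.3,fy=3.3,interpolation=cv2.INTER_CUBIC)[:600])
snap('side','side19.png');s=cv2.imread('pics/side19.png');cv2.imwrite('pics/s19.png',cv2.resize(s[120:200,230:310],None,fx=6.5,fy=6.5,interpolation=cv2.INTER_CUBIC))
E
```

```text
t: 15.63
tcp_pos: [0.5381, -0.0099, 0.1906]
tcp_rot: [1.328, 1.131, -1.331]
ft_force: [-0.1, -0.4, -0.9]
gripper_width: 0.278
t: 15.88
tcp_pos: [0.5386, -0.0099, 0.1916]
tcp_rot: [1.329, 1.129, -1.33]
ft_force: [-0.0, 0.2, -1.2]
gripper_width: 0.28
t 15.8833 tcp [ 0.5386 -0.0099  0.1916] rel [-0.0491  0.0029  0.0906] F [-0.014   0.2119 -1.218 ] w 0.2803553236106362
 linear [-0.0294 -0.0009  0.0029]
 rot [ 0.02 -0.05  0.11]
drift [-0.     -0.     -0.0001]
```

View pics/z19.png

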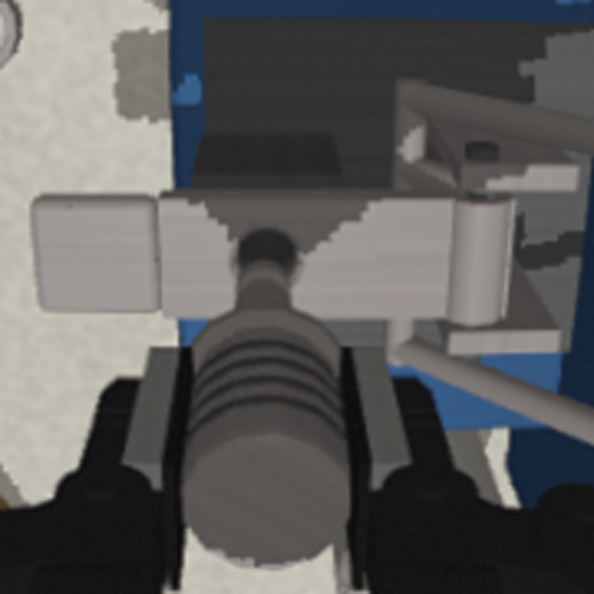

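View pics/s19.png

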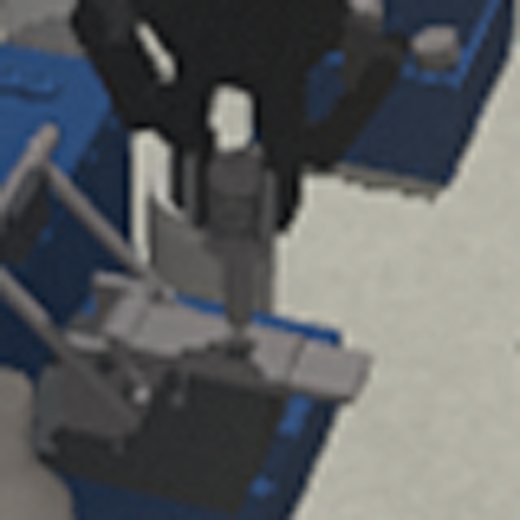

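Run:
```python
from h import *
from scipy.optimize import least_squares
d=wload('wrist19.png');ci=d['c'];S=info('side')
f=lambda x,y:(180+x/3.3-.35,130+y/3.3-.35)
h=onplane(ci,*f(267,255),.105);print('hole',h,'tool',d['R'].T@(h-d['t']))
for y in (228,): e=onplane(ci,*f(267,y),.105);print('far rim',e,'-> centre',e+EY*-.0075)
c=lambda x,z:proj(ci,d['t']+d['R']@np.array((x,0,z)))
g=lambda y:130+y/3.3-.35
obs=[(0,.0125,g(565)),(0,-.0125,g(430)),(.036,-.015,g(304)),(.084,-.006,g(261))]
r=least_squares(lambda q:[c(q[0]+a,q[1]+b)[1]-v for a,b,v in obs],[-.01,.002]); print(r.x,r.fun)
r=least_squares(lambda q:[c(q[0]+a,q[1]+b+q[2]*(a-.02))[1]-v for a,b,v in obs],[-.01,.002,0]); print('tilt',r.x,r.fun,'tip z',r.x[1]+r.x[2]*.064)
s=cv2.imread('pics/side19.png');cv2.imwrite('pics/s19b.png',cv2.resize(s[155:185,245:285],None,fx=16,fy=16,interpolation=cv2.INTER_CUBIC))
print(proj(S,[.537,-.013,.105]),[proj(S,[.537,-.013,z]) for z in (.115,.12)])
```

```text
hole [ 0.5376 -0.0125  0.105 ] tool [ 0.0866 -0.0005  0.0027]
far rim [ 0.5387 -0.0058  0.105 ] -> centre [ 0.5374 -0.0132  0.105 ]
[-0.0069  0.0053] [-0.1585 -0.1229  1.4926 -1.5045]
tilt [-0.0106  0.003   0.0227] [ 0.3768 -0.8997  1.1931 -0.6446] tip z 0.004473049613717821
(np.float64(265.9611122785817), np.float64(172.63791582762772)) [(np.float64(266.0095825595619), np.float64(169.93851180777241)), (np.float64(266.03404847404636), np.float64(168.5759575462101))]
```

View pics/s19b.png

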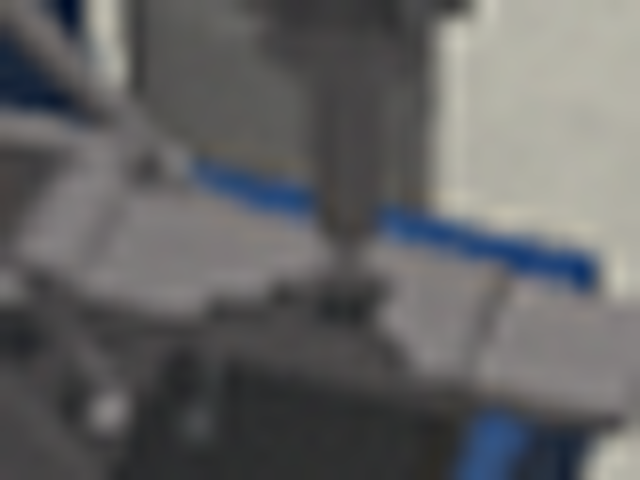

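The tip and hole agree to within about 1 mm in both views. Descending while watching the force.

```bash
python3 -m creep '[{"claw":-1,"linear":[0.005,0,0],"delta_rot":[0,0,0]},{"claw":-1,"linear":[0.01,0,0],"delta_rot":[0,0,0]},{"claw":-1,"linear":[0.014,0,0],"delta_rot":[0,0,0]},{"claw":-1,"linear":[0.017,0,0],"delta_rot":[0,0,0]},{"claw":-1,"linear":[0.017,0,0],"delta_rot":[0,0,0]}]'
```

```text
t: 16.4
tcp_pos: [0.5379, -0.0099, 0.1731]
tcp_rot: [1.328, 1.131, -1.331]
ft_force: [0.8, 0.6, -1.2]
gripper_width: 0.281
```

```bash
python3 -m creep '[{"claw":-1,"linear":[0.003,0,0],"delta_rot":[0,0,0]},{"claw":-1,"linear":[0.006,0,0],"delta_rot":[0,0,0]},{"claw":-1,"linear":[0.008,0,0],"delta_rot":[0,0,0]},{"claw":-1,"linear":[0.008,0,0],"delta_rot":[0,0,0]}]'
python3 - <<'E'
from h import *
goto(W(-.05,0,.03),RG1)
wsnap('wrist20.png');w=cv2.imread('pics/wrist20.png')
cv2.imwrite('pics/z20.png',cv2.resize(w[130:310,180:360],None,fx=3.3,fy=3.3,interpolation=cv2.INTER_CUBIC)[:600])
E
```

```text
t: 16.73
tcp_pos: [0.5379, -0.01, 0.1646]
tcp_rot: [1.328, 1.131, -1.331]
ft_force: [1.8, -0.9, -1.8]
gripper_width: 0.278
t 16.7333 tcp [ 0.5379 -0.01    0.1646] rel [-0.0499  0.0027  0.0636] F [ 1.7506 -0.9269 -1.8143] w 0.278297718467393
 linear [ 0.0336 -0.      0.0028]
 rot [ 0.01 -0.03  0.21]
drift [ 0.     -0.      0.0002]
```

View pics/z20.png

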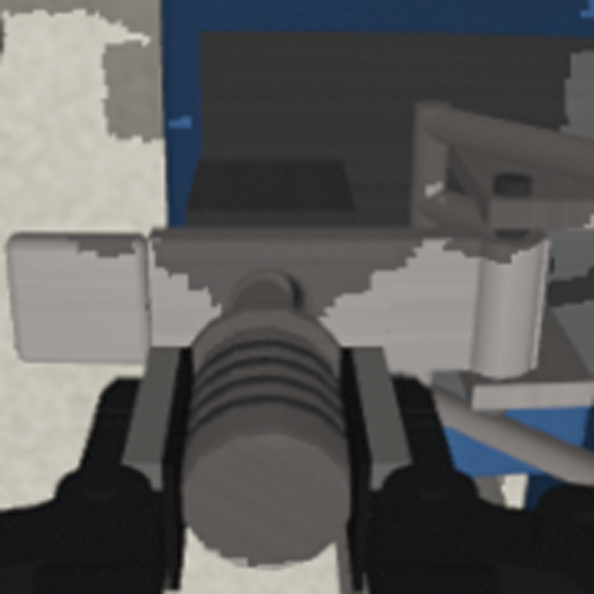

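The shaft is in the lever hole, with a slim crescent at upper right (290,285). I'll nudge +0.7 mm in tool y and continue.

```bash
python3 -m creep '[{"claw":-1,"linear":[0.002,0.0007,0],"delta_rot":[0,0,0]},{"claw":-1,"linear":[0.005,0.0007,0],"delta_rot":[0,0,0]},{"claw":-1,"linear":[0.009,0.0007,0],"delta_rot":[0,0,0]},{"claw":-1,"linear":[0.012,0.0007,0],"delta_rot":[0,0,0]},{"claw":-1,"linear":[0.012,0.0007,0],"delta_rot":[0,0,0]}]'
```

```text
t: 17.2
tcp_pos: [0.5383, -0.0102, 0.1519]
tcp_rot: [1.327, 1.131, -1.332]
ft_force: [2.3, -1.2, -2.3]
gripper_width: 0.278
```

```bash
python3 -m creep '[{"claw":-1,"linear":[0.004,0,0],"delta_rot":[0,0,0]},{"claw":-1,"linear":[0.008,0,0],"delta_rot":[0,0,0]},{"claw":-1,"linear":[0.012,0,0],"delta_rot":[0,0,0]},{"claw":-1,"linear":[0.014,0,0],"delta_rot":[0,0,0]},{"claw":-1,"linear":[0.014,0,0],"delta_rot":[0,0,0]}]'
```

```text
t: 17.62
tcp_pos: [0.5383, -0.0103, 0.1373]
tcp_rot: [1.327, 1.131, -1.332]
ft_force: [3.6, -1.6, -4.7]
gripper_width: 0.276
```

```bash
python3 -m creep '[{"claw":-1,"linear":[0.002,0,0],"delta_rot":[0,0,0]},{"claw":-1,"linear":[0.004,0,0],"delta_rot":[0,0,0]},{"claw":-1,"linear":[0.005,0,0],"delta_rot":[0,0,0]},{"claw":-1,"linear":[0.005,0,0],"delta_rot":[0,0,0]}]'
```

```text
t: 17.95
tcp_pos: [0.5385, -0.0102, 0.1332]
tcp_rot: [1.328, 1.13, -1.331]
ft_force: [-0.2, -0.1, 5.9]
gripper_width: 0.281
```

```bash
python3 -m creep '[{"claw":-1,"linear":[0.002,0,0],"delta_rot":[0,0,0]},{"claw":-1,"linear":[0.003,0,0],"delta_rot":[0,0,0]},{"claw":-1,"linear":[0.003,0,0],"delta_rot":[0,0,0]}]'
python3 - <<'E'
from h import *
wsnap('wrist21.png');w=cv2.imread('pics/wrist21.png')
snap('side','side21.png');s=cv2.imread('pics/side21.png')
cv2.imwrite('pics/z21.png',cv2.hconcat([cv2.resize(w[150:310,180:340],(400,400),interpolation=cv2.INTER_CUBIC),cv2.resize(s[130:200,230:300],(400,400),interpolation=cv2.INTER_CUBIC)]))
E
```

```text
t: 18.2
tcp_pos: [0.5386, -0.0103, 0.133]
tcp_rot: [1.328, 1.13, -1.331]
ft_force: [-10.1, 1.5, 23.3]
gripper_width: 0.278
drift [ 0. -0.  0.]
```

View pics/z21.png

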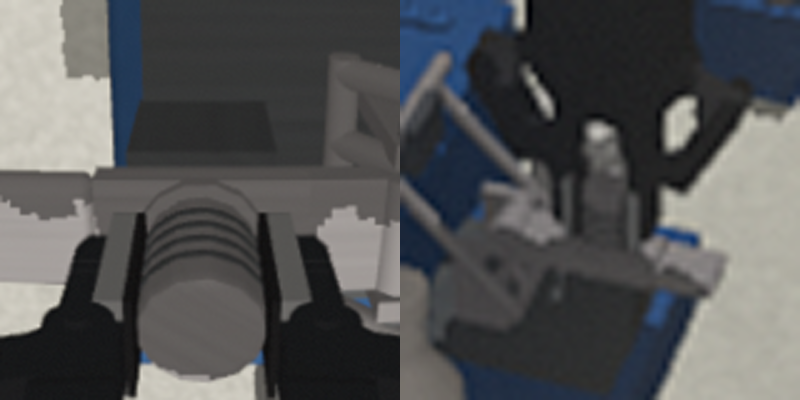

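There is a hard stop at 23 N, with TCP z at .133. That matches collar on lever (.105 plus the 28 mm grip height from the rack). Releasing.

```bash
python3 -m creep '[{"claw":-0.3,"linear":[0.001,0,0],"delta_rot":[0,0,0]},{"claw":0.1,"linear":[0,0,0],"delta_rot":[0,0,0]},{"claw":0.1,"linear":[0,0,0],"delta_rot":[0,0,0]},{"claw":0.1,"linear":[0,0,0],"delta_rot":[0,0,0]},{"claw":0.1,"linear":[0,0,0],"delta_rot":[0,0,0]}]'
python3 -m creep '[{"claw":0.1,"linear":[-0.01,0,0],"delta_rot":[0,0,0]},{"claw":0.1,"linear":[-0.03,0,0],"delta_rot":[0,0,0]},{"claw":0.1,"linear":[-0.06,0,0],"delta_rot":[0,0,0]},{"claw":0.1,"linear":[-0.09,0,0],"delta_rot":[0,0,0]},{"claw":0.1,"linear":[-0.12,0,0],"delta_rot":[0,0,0]}]'
python3 -m creep '[{"claw":0.1,"linear":[0,0,0.03],"delta_rot":[0,0,0]},{"claw":0.1,"linear":[0,0,0.06],"delta_rot":[0,0,0]},{"claw":0.1,"linear":[0,0,0.07],"delta_rot":[0,0,0]},{"claw":0.1,"linear":[0,0,0.07],"delta_rot":[0,0,0]},{"claw":0.1,"linear":[0,0,0.07],"delta_rot":[0,0,0]}]'
python3 - <<'E'
from h import *
wsnap('wrist22.png');w=cv2.imread('pics/wrist22.png')
for n in('side','top'): snap(n,n+'22.png')
s=cv2.imread('pics/side22.png')
cv2.imwrite('pics/z22.png',cv2.hconcat([cv2.resize(w[30:270,170:410],(400,400),interpolation=cv2.INTER_CUBIC),cv2.resize(s[110:210,200:300],(400,400),interpolation=cv2.INTER_CUBIC)]))
E
```

```text
t: 18.72
tcp_pos: [0.5382, -0.0102, 0.1324]
tcp_rot: [1.327, 1.131, -1.332]
ft_force: [-0.4, -0.3, 0.1]
gripper_width: 0.545
t: 19.13
tcp_pos: [0.5383, -0.0102, 0.254]
tcp_rot: [1.327, 1.131, -1.332]
ft_force: [1.4, -0.0, -0.4]
gripper_width: 0.557
t: 19.55
tcp_pos: [0.5267, -0.0795, 0.2541]
tcp_rot: [1.328, 1.131, -1.334]
ft_force: [-0.2, 0.7, 0.0]
gripper_width: 0.552
drift [ 0.0001  0.0006 -0.0002]
```

View pics/z22.png

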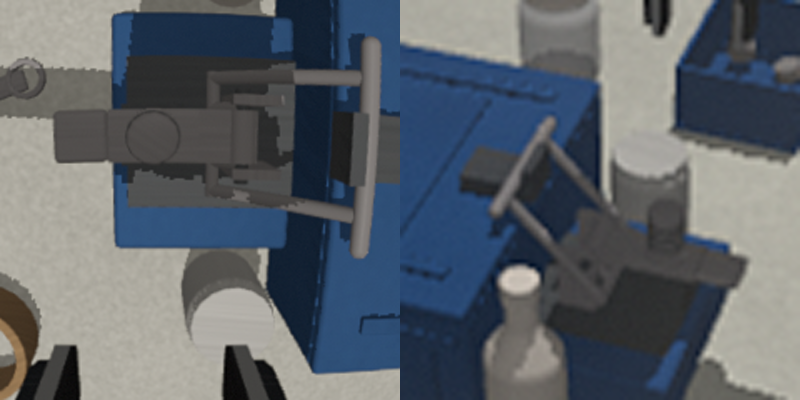

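View pics/top22.png

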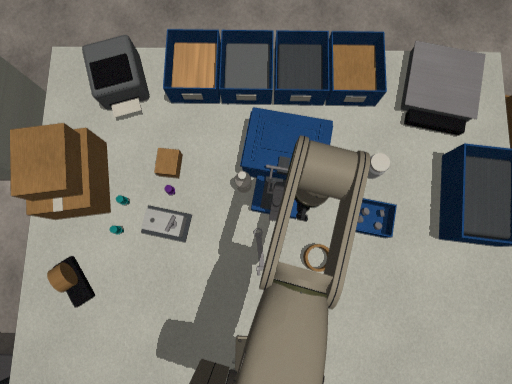

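The pin stands in the lever, with its knob at wrist crop (153,135) and side crop (665,212). The other objects haven't moved. I'll check the knob height (it should be .145) and the bar.

Run:
```python
from h import *
d=wload('wrist22.png');ci=d['c'];S=info('side')
s=cv2.imread('pics/side22.png');w=cv2.imread('pics/wrist22.png')
a=cv2.convertScaleAbs(cv2.resize(s[145:185,245:290],(720,640),interpolation=cv2.INTER_CUBIC),alpha=2)[:590];cv2.imwrite('pics/z23.png',a)
for z in (.105,.145,.15,.155): print(z,proj(S,[.5372,-.013,z]))
sc=lambda x,y:(200+(x-400)/4,110+y/4);wc=lambda x,y:(170+x/1.667,30+y/1.667)
print('knob',tri(ray(ci,*wc(153,136)),ray(S,*sc(665,208))))
for p,q in (((371,42),(496,211)),((358,252),(549,122))): r,e=tri(ray(ci,*wc(*p)),ray(S,*sc(*q)));print('bar',rel(r),e)
```

```text
0.105 (np.float64(265.88949606152596), np.float64(172.6300238534904))
0.145 (np.float64(266.0852761325254), np.float64(161.6235398561238))
0.15 (np.float64(266.11046129815395), np.float64(160.20766478239088))
0.155 (np.float64(266.1358099727983), np.float64(158.78259745861752))
knob (array([ 0.5373, -0.0121,  0.1444]), np.float64(0.0012684866061688969))
bar [0.052  0.051  0.0546] 0.0026136821611051123
bar [ 0.054  -0.0536  0.0514] 0.0015448250611579107
```

View pics/z23.png

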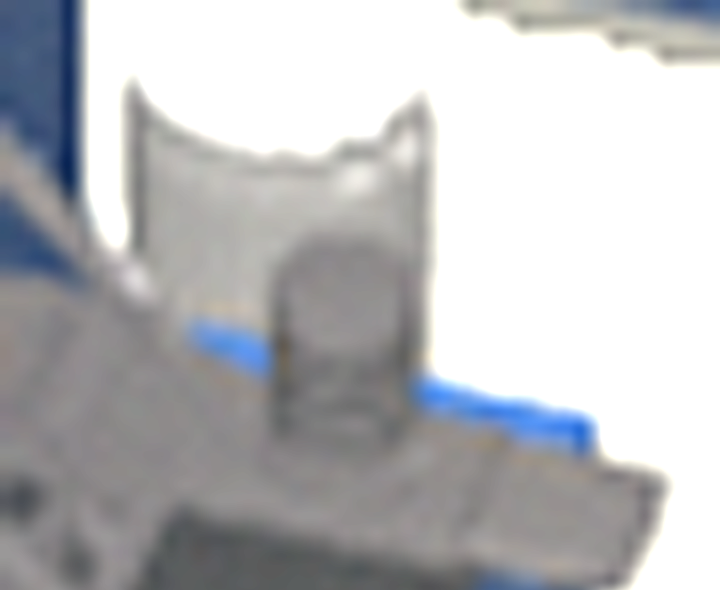

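The knob top triangulates to z = .1444 (.145 means fully home) at (.537,-.012). The bar is at (53, 53) mm from the hinge, which is exactly the hooked-tight keeper point. The robot touches nothing, so I'll hand in.

Run:
```python
from h import *
o=robot.observe();print(o['t'],o['ft_force']);print(robot.hand_in())
```

```text
19.7 [ 0.0444  0.3183 -0.286 ]
the job is handed in; nothing more can be done
None
```

The case is fastened and handed in at 19.7 s, with the gripper open and clear of everything. I opened the lever to its stop, swung the loop over the keeper, pressed the lever down, then pushed the long pin home and let go.

**Last checks:**
- **Latch:** the loop's bar measured 52–54 mm behind and 51–55 mm above the hinge, against 53/53 for hooked and tight. The lid front dropped about 16 mm.
- **Pin:** the knob top was at z = 0.1444 m, against 0.145 for fully home. The pin came to a hard stop at 23 N, more than the 10 N detent needs.
- **Surroundings:** the short T-handled pin was still in the rack. The other bench objects I could see had not moved in the last pictures; the arm hid part of the top view.
- **Forces:** the highest force I read was about 57 N, a fingertip pressing the lever onto its stop.

**Measurement errors:** some early wrist-camera readings were off by up to about 5 mm because I took them while the arm was still settling. I re-measured with the arm settled before the final approach. The pin's sideways position in the grip varied by 2–4 mm between estimates, and the insertion itself met almost no resistance until the end.

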